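# Ready the record cleaner: drip tray in, clamp screwed down

### The job

Get the record cleaner ready for a wash. First slide the blue drip tray fully home into the bay under the deck; then, without lifting it off its hub, turn the loose winged clamp backwards (counter-clockwise from above) until its thread drops into place, and screw it clockwise all the way down onto the record. Do not press on the record or disturb the other things on the table.

Things in the scene. Friction and masses are not known exactly. Their poses are not given: they have to be found in the camera images.
- cleaner: White record-cleaning machine, fixed, 240 x 240 mm (its x and y), deck 60 mm above the table. Origin: on the table under its centre, on the hub's axis; z up. On the deck a black platter and a 7-inch record; its +y side (face at y = +120 mm) has the mouth of the tray bay in its middle. A thin steel pipe rises 35 mm over the deck at x = +98, y = -95 to -20 mm.
- bay_home (a point): Where the tray's origin lies when fully home: cleaner frame (0, +55, 0) mm. The bay runs along the cleaner's y: 126 mm wide, 38 mm high, floor = the table, closed back wall 132 mm inside the face. Two grey guides outside the mouth, 30 mm high, flare from 126 mm apart at the face to about 156 mm apart 37 mm out.
- hub_base (a point): Point on the hub's axis level with the record's top, 74.5 mm above the table. The steel hub, 35 mm wide, stands here, hidden under the clamp. Right-hand thread (clockwise from above goes down) with three equal starts 120 degrees apart; stops on its rim block the loose clamp clockwise.
- tray: Blue open drip tray, loose on the table before the bay mouth, 120 mm wide (x), 130 long (y), 30 high, 0.2 kg. Origin: centre of underside; z up; its -y end enters first. Mid +y end: a tab 36 mm wide (x), sticking out 25 mm, 2 to 24 mm high, to push or hold. 3 mm play each side in the bay; home, its +y end is flush with the cleaner's face (within 3 mm) and only the tab sticks out.
- clamp: Brass screw cap, 50 mm diameter, 44 mm high, 0.4 kg, loose, with two opposite red wings along its x and -x: 12 mm thick, reaching 60 mm from the axis, 10 to 34 mm above its underside. Origin: centre of its underside; z up. It starts upright on the hub, its underside 10 mm above the record and about level.
- clamp_top (a point): Centre of the clamp's top, 44 mm over its underside. Turned counter-clockwise by 12 to 80 degrees the clamp falls 7 mm into the thread and is stopped within 20 degrees more; from there clockwise it sinks 3 mm more, over 60 to 85 degrees, until its underside rests on the record, and is stopped about 15 degrees further. 1 to 3 N at a wing turns it; at the stops it resists firmly.
- record: Black 7-inch record with a cream label on the platter, 178 mm diameter, 2.5 mm thick, fixed. Origin: centre of its underside.
- mug: White mug, 76 mm wide, 90 mm high, loose; leave alone. Origin: underside centre.
- cd_stack: Stack of six disc cases, 124 x 142 x 60 mm, loose; leave alone. Origin: underside centre.
- remote: Black remote control, 45 x 165 x 18 mm, loose; leave alone. Origin: underside centre.
- brush: Record brush with wooden back, 45 x 100 x 30 mm, loose; leave alone. Origin: underside centre.
- clock: Yellow clock, 45 x 100 x 85 mm, loose; leave alone. Origin: underside centre.
- cleaner_bottle: Closed amber bottle, 60 mm diameter, 150 mm high, loose; leave alone. Origin: underside centre.
Things that resemble listed ones, but are neither listed nor needed, are in the scene too. There is more than one size of the tray; the job needs the smaller. What is shaped like the clamp but black is not meant.

How it is judged:
By the outcome, as a careful person would: the job done as asked, in the order asked, and still so for the second after the job is handed in, with the robot touching nothing.
It also fails if it takes over 54 s, if anything falls off the work surface, if the arm or the gripper's body presses on something with over 40 N, if the wrist force passes 120 N, or if a joint passes its speed limit or range.

### The arm

A 6-joint arm with a two-finger parallel gripper is mounted at the origin on the work surface. World frame = base frame: x ahead of the robot, y to its left, z up, the work surface at z = 0. Lengths are in mm, angles in rad, forces in N, time in s.
With the tool pointing down it reaches from about 350 to 875 mm from the base axis. Payload 4.2 kg.
Tool frame: the origin (TCP) lies between the finger pads; the fingertips stand 8 mm ahead of it and the grasp point (between the pads) lies 11 mm behind it; z points along the fingers, y is the line along which they close (so a half turn about z gives the same grasp; the last joint's range is limited). The gripper opens to 85 mm and grips with 20 to 120 N. Pads are 22 mm wide; open, the fingers measure 114 mm over their backs; the gripper's body (76 mm by 85 mm) begins 54 mm behind the grasp point. The pads swing forward as they close: fully open they stand 13 mm farther back than shut.
Start: joints at [1.481, 0.385, 0.008, 0, -1.194, -0.259], TCP at [213.574, 587.355, 239.312] pointing down, gripper open.
Joint ranges: [-3.14, 3.14], [-1.21, 2.06], [-1.07, 1.41], [-3.16, 2.05], [-2.99, -0.16], [-3.1, 3.1]. Speed limits (rad/s): [2.79, 2.79, 3.14, 3.14, 3.14, 3.14].

### API

Orientations are given as a unit quaternion [x, y, z, w].
In Python, from bench import read_state, get_image, camera_params, job_done gives the robot as it stands.
- The arm moves only by the tool drive_tool, never from a script. Its argument "moves" is a list that holds one entry, the list of rows, each a list of 7 numbers: the shift along the tool's x, y, z in m, then the turn, a rotation vector about the tool's x, y, z in rad, then the closure in counts, from 0 (fully open) to 255 (shut). A call has 1 to 8 rows; each row shifts and turns the commanded pose from where the row before left it, along the tool's axes as they then stand; what a row does not reach is not made up. A row lasts 1/12 s, in which the tool goes at most 41.7 mm and 7.16 degrees, less where a joint would pass 70% of its speed; a pose out of reach is approached as far as the arm can. A call is refused whole if a number of a shift passes 0.0417 or a number of a turn 0.125, either way. A call with a gripper value outside its range is refused whole. The fingers move at their own pace and stop on an object; the grip force is fixed at half the most. Time passes only in rows, so rows that do not move let the fingers close. It gives the time, the measured TCP pose, the force and the opening at its end, in the units of the state.
- read_state(): the state, without advancing time (a new reading comes with each control period).
- get_image(name): name is "side" or "top"; returns the picture (420x560x3 uint8, blue, green, red); there is no depth.
- camera_params(name): a dict with "mtx" (3x3 intrinsics, pixels), "extrinsics" (4x4, takes a point from camera to world coordinates). Camera axes: x right, y up, looking along -z (the intrinsics and any distortion apply to the point x, -y, -z); pixel columns grow to the right and rows downward; lengths in mm; the calibration is good to about 2 mm. A picture is of the moment at which its call begins. camera_params takes no time and is no camera call.
- job_done(): hands the job in, once; it reports no verdict.
The state is a dict: "clock": time; "joints": joint angles; "joint_vel": joint speeds; "joint_efforts": joint torques, N m; "position": TCP position; "ee_rot": TCP orientation; "contact_force": force on the tool from outside, world axes, zero at the start; "wrist_torque": the same for the moment, N m; "gripper_width": finger opening in mm.
Only numpy, scipy, OpenCV 4.12 (cv2) and the standard library are available. Lean on these libraries where they do the work, as an engineer would, in place of code of your own. Each camera call takes 0.05 s, during which the arm holds its last target. There are 200 camera calls.

## Working session

There is one attempt and no reset: what is moved stays moved. The work goes in short steps, Python scripts to look and compute and a tool call to move; the robot and the scene stay as the last step left them, time stands still between calls to the robot, and variables do not carry over. Pictures are saved under pics/ and viewed, on a budget of 10 in all, crops included, one or two more only if the job needs it, and the job is handed in when it is done.

Besides the shell and the picture viewer there is one more tool, called after "Emit:" as name([rows], argument=value, ...), one row to a line, values as JSON. drive_tool: Moves the arm, as the interface text tells. Its arguments: {"type":"object","properties":{"moves":{"type":"array"}},"required":["moves"]}

```bash
mkdir -p pics; ls; python3 - <<'E'
from bench import *
import cv2
for n in("top","side"):
    cv2.imwrite(f"pics/{n}0.png",get_image(n)); p=camera_params(n); print(n,p["mtx"],p["extrinsics"],{k:v for k,v in p.items() if k not in("mtx","extrinsics")})
print(read_state())
E
```

```text
pics
top [[435.15245161   0.         278.04551603]
 [  0.         435.15245161 214.48911728]
 [  0.           0.           1.        ]] [[-1.18991505e-02  9.97721128e-01 -6.64150707e-02  3.64272130e+02]
 [-9.99878490e-01 -1.25412009e-02 -9.25868961e-03  5.40047590e+01]
 [-1.00705150e-02  6.62968301e-02  9.97749124e-01  1.65170260e+03]
 [ 0.00000000e+00  0.00000000e+00  0.00000000e+00  1.00000000e+00]] {}
side [[448.56164369   0.         284.79514392]
 [  0.         448.56164369 210.93865808]
 [  0.           0.           1.        ]] [[ 9.25339077e-01  1.95713259e-01 -3.24721284e-01 -2.62974022e+00]
 [-3.78973837e-01  4.52052730e-01 -8.07481988e-01 -1.12948914e+03]
 [-1.12437888e-02  8.70255508e-01  4.92472260e-01  8.50863727e+02]
 [ 0.00000000e+00  0.00000000e+00  0.00000000e+00  1.00000000e+00]] {}
{'clock': 0.1, 'joints': array([ 1.48057164e+00,  3.85478095e-01,  6.76059061e-03, -4.24852494e-04,
       -1.19398532e+00, -2.58618398e-01]), 'joint_vel': array([-1.30718152e-04, -2.95537687e-03,  3.65033843e-03, -7.14684156e-04,
        5.50730710e-05,  5.21853859e-04]), 'joint_efforts': array([-4.78229922e-04, -3.93321133e+01,  1.88928241e+01,  4.19790655e+00,
       -2.58612818e-03,  4.22195868e-06]), 'position': array([213.43415693, 586.89357355, 238.33265582]), 'ee_rot': array([ 9.84813022e-01, -1.73615567e-01, -1.16583093e-04,  9.66478138e-04]), 'contact_force': array([ 0.49427673,  0.14562082, -0.30713605]), 'wrist_torque': array([ 0.04351814,  0.03002408, -0.05116989]), 'gripper_width': 85.4678133495733}
```

View pics/top0.png

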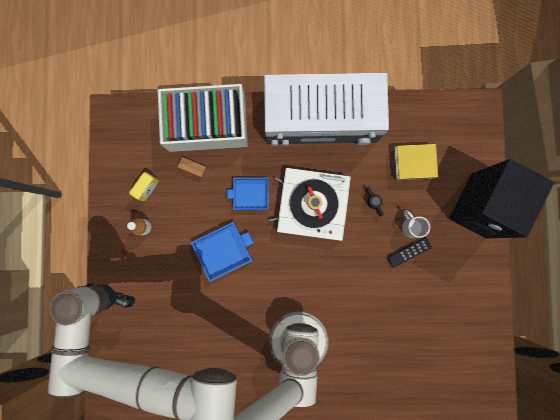

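View pics/side0.png

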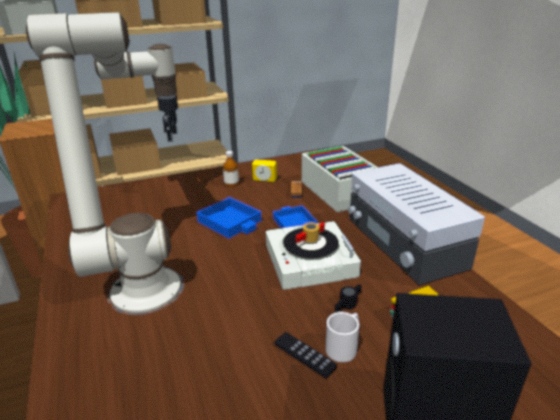

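The top view shows two blue trays, at (250,193) and (220,250). The smaller one is at (250,193), with its tab to the left and its far end facing the cleaner's mouth. There are also two winged caps: brass and red on the record at (316,203), which is the clamp, and black at (374,200), the decoy. I'll confirm both choices in one crop and measure them.

```bash
cat > h.py <<'E'
import numpy as np, cv2
from bench import *
def ray(n,px):
    p=camera_params(n);E=p["extrinsics"];d=np.linalg.inv(p["mtx"])@[px[0],px[1],1]
    d=E[:3,:3]@[d[0],-d[1],-d[2]]; return E[:3,3],d/np.linalg.norm(d)
def onz(n,px,z):
    o,d=ray(n,px); return o+d*(z-o[2])/d[2]
def proj(n,X):
    p=camera_params(n);E=p["extrinsics"];c=E[:3,:3].T@(np.asarray(X,float)-E[:3,3]);q=p["mtx"]@[c[0],-c[1],-c[2]];return q[:2]/q[2]
def tri(a,b):
    (o,d),(p,e)=ray("top",a),ray("side",b); M=np.c_[d,-e]; s,t=np.linalg.lstsq(M,p-o,rcond=None)[0]
    P,Q=o+s*d,p+t*e; return (P+Q)/2,np.linalg.norm(P-Q)
E
python3 - <<'E'
from h import *
t=cv2.imread("pics/top0.png");s=cv2.imread("pics/side0.png")
a=cv2.resize(t[150:260,215:365],None,fx=5.3,fy=5.3,interpolation=cv2.INTER_CUBIC)
b=cv2.imwrite("pics/cropT.png",a)
b=cv2.resize(s[195:295,250:370],None,fx=6,fy=6,interpolation=cv2.INTER_CUBIC);cv2.imwrite("pics/cropS.png",b)
for n,im in(("top",t),("side",s)):
    hsv=cv2.cvtColor(im,cv2.COLOR_BGR2HSV)
    for nm,lo,hi in(("blue",(100,120,50),(125,255,255)),("red",(0,170,90),(5,255,255)),("red2",(172,170,90),(180,255,255)),("brass",(10,90,100),(28,255,255)),("white",(0,0,175),(180,40,255))):
        m=cv2.inRange(hsv,lo,hi)
        for c in cv2.findContours(m,0,2)[0]:
            A=cv2.contourArea(c)
            x,y,w,h=cv2.boundingRect(c)
            if A>(8 if nm[:3] in("red","bra") else 300) and 200<x<370 and 150<y<300: print(n,nm,A,(x,y,w,h),np.round(cv2.minAreaRect(c)[0],1),np.round(cv2.minAreaRect(c)[1],1),round(cv2.minAreaRect(c)[2],1))
E
```

```text
top blue 1114.5 (227, 177, 42, 33) [247.5 193. ] [32. 41.] 90.0
top red 16.0 (317, 209, 5, 10) [318.5 213.5] [9.4 3.1] 63.4
top red 18.0 (308, 187, 5, 9) [310.3 190.6] [8.5 3.6] 63.4
top brass 10.5 (201, 271, 6, 7) [203.5 274. ] [6. 5.] 90.0
top white 4119.0 (277, 168, 73, 72) [313.7 203.8] [66.1 64.6] 7.7
side blue 606.0 (273, 206, 44, 22) [294.  215.3] [20.4 42.1] 81.9
side red 57.5 (295, 231, 11, 11) [300. 236.] [ 8.2 10.8] 71.6
side red 21.5 (320, 222, 4, 10) [321.5 226.5] [9. 3.] 90.0
side brass 124.5 (362, 286, 21, 23) [370.5 298. ] [27.6  9.2] 45.0
side brass 30.5 (349, 277, 11, 7) [354.5 280.5] [ 5.1 10.2] 78.7
side brass 630.5 (362, 274, 77, 29) [398.8 291.7] [78.1 23.3] 9.3
side brass 189.5 (303, 224, 17, 19) [311. 233.] [18. 16.] 90.0
side brass 32.0 (309, 207, 16, 6) [316.2 210.3] [15.3  4.5] 8.1
side brass 10.5 (225, 183, 11, 5) [230. 185.] [ 4. 10.] 90.0
side brass 151.0 (290, 180, 13, 15) [296. 187.] [14. 12.] 90.0
side brass 2198.0 (209, 153, 99, 77) [257.8 194.4] [71.  94.9] 82.2
side white 1980.0 (266, 222, 94, 64) [313.4 252.5] [57.1 88.1] 81.9
side white 4100.5 (327, 157, 157, 76) [404.9 192.1] [159.9  43.4] 31.9
```

View pics/cropT.png

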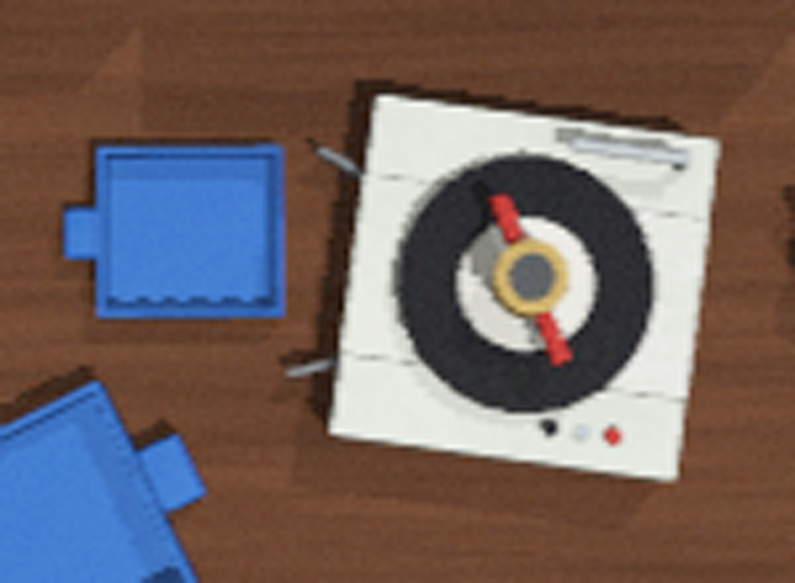

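View pics/cropS.png

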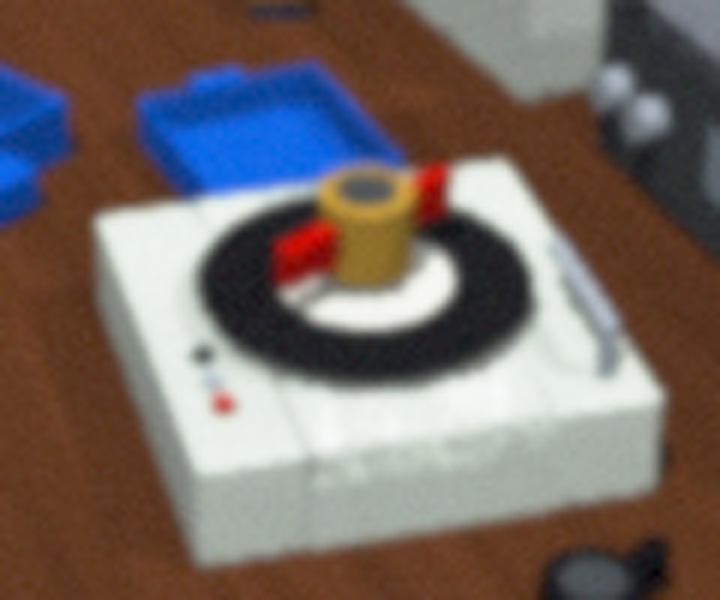

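```bash
python3 - <<'E'
from h import *
np.set_printoptions(precision=1,suppress=True)
T=lambda x,y:((x+.5)/5.3-.5+215,(y+.5)/5.3-.5+150)
S=lambda x,y:((x+.5)/6-.5+250,(y+.5)/6-.5+195)
ct=[T(375,95),T(720,140),T(678,482),T(330,435)]
cs=[S(500,160),S(662,397),S(200,470),S(97,217)]
P=[]
for a,b in zip(ct,cs):
    X,e=tri(a,b); Z=onz("top",a,60); P.append(Z[:2]); print("deck",X,e,Z, onz("side",b,60))
P=np.array(P); c=P.mean(0); print("centre",c,"sides",[np.linalg.norm(P[i]-P[i-1]) for i in range(4)])
# cleaner y dir : from right edge to left edge
yd=(P[0]+P[3]-P[1]-P[2]); xd=(P[0]+P[1]-P[2]-P[3]); print("yaw from x",np.degrees(np.arctan2(xd[1],xd[0])),"from y",np.degrees(np.arctan2(-yd[0],yd[1])))
X,e=tri(T(531,277),S(368,186)); print("clamp top",X,e, onz("top",T(531,277),128.5),onz("side",S(368,186),128.5))
w1,w2=onz("top",T(497,197),118),onz("top",T(562,360),118);print("wing tips",w1,w2,np.linalg.norm((w1-w2)[:2]),np.degrees(np.arctan2(*(w1-w2)[[1,0]])))
R=[onz("top",T(*q),30) for q in((95,146),(285,146),(285,318),(95,318))]
for q in R: print("tray",q)
R=np.array(R);print("tray c",R.mean(0),"sides",[np.linalg.norm(R[i]-R[i-1]) for i in range(4)])
print("tab end",onz("top",T(63,206),24),onz("top",T(63,258),24))
print("tray corners tri", tri(T(95,146),S(312,62)), tri(T(95,318),S(138,100)))
E
```

```text
deck [644.8  39.4  57.1] 1.4103516906599372 [643.7  39.7  60. ] [643.2  35.1  60. ]
deck [ 609.8 -200.    59.2] 1.869469912933612 [ 608.8 -199.4   60. ] [ 610.2 -201.    60. ]
deck [ 374.2 -165.8   60.6] 4.464481378823748 [ 372.1 -165.2   60. ] [ 376.6 -165.7   60. ]
deck [409.4  73.2  57.4] 4.221017411032211 [407.3  73.9  60. ] [410.1  68.7  60. ]
centre [508.  -62.7] sides [np.float64(238.79324345853945), np.float64(241.70592374842133), np.float64(239.21734676810675), np.float64(241.60916873376033)]
yaw from x -8.226745672119023 from y -8.334484829102719
clamp top [510.5 -62.2 128.9] 4.3253788338070445 [508.5 -61.4 128.5] [512.9 -62.1 128.5]
wing tips [563.5 -40.4 118. ] [453.8 -81.8 118. ] 117.29926080476984 20.68029209483424
tray [615.1 238.6  30. ]
tray [613.3 103.7  30. ]
tray [491. 105.  30.]
tray [492.7 239.2  30. ]
tray c [553.  171.6  30. ] sides [np.float64(122.40536822853281), np.float64(134.85033822026116), np.float64(122.2996408485464), np.float64(134.18061896833106)]
tab end [573.4 262.3  24. ] [536.2 262.4  24. ]
tray corners tri (array([616.2, 238.6,  27.3]), np.float64(1.3547520430479243)) (array([495.6, 238.7,  26.6]), np.float64(5.433435022382126))
```

The clamp top measures z = 129 (text says 128.5) and the deck about 59, and the sizes match. The small tray measures 122 x 134 mm and sits about 10 mm off the bay axis, yawed about 7.5° to it. I'll grip its tab, align it and steer it in. First, turn the tool.

Emit:
drive_tool([
  [[0,0,0,0,0,0.124,0],[0,0,0,0,0,0.124,0],[0,0,0,0,0,0.124,0],[0,0,0,0,0,0.124,0],[0,0,0,0,0,0.124,0],[0,0,0,0,0,0.124,0],[0,0,0,0,0,0.124,0],[0,0,0,0,0,0.124,0]],
])

```text
clock: 0.77
position: [213.5, 587.0, 238.6]
ee_rot: [0.782, -0.624, 0.0, 0.001]
contact_force: [0.2, -0.3, -0.2]
gripper_width: 85.4
```

Emit:
drive_tool([
  [[0,0,0,0,0,0.121,0],[0,0,0,0,0,0.121,0],[0.02,-0.02,0,0,0,0,0],[0.04,-0.04,0,0,0,0,0],[0.04,-0.04,0,0,0,0,0],[0.04,-0.04,0,0,0,0,0],[0.04,-0.04,0,0,0,0,0],[0.04,-0.04,0,0,0,0,0]],
])

```text
clock: 1.43
position: [379.6, 416.3, 239.0]
ee_rot: [-0.703, 0.711, -0.0, -0.0]
contact_force: [-0.1, 0.6, -0.1]
gripper_width: 85.3
```

```bash
cat >> h.py <<'E'
from scipy.spatial.transform import Rotation as Ro
def st():
    np.set_printoptions(precision=2,suppress=True)
    s=read_state();R=Ro.from_quat(s["ee_rot"]).as_matrix();y=R[:,1]
    print("t",s["clock"],"pos",s["position"],"psi_y",round(np.degrees(np.arctan2(y[1],y[0])),2),"tilt",R[:2,2],"j",s["joints"],"F",s["contact_force"],"M",s["wrist_torque"],"w",round(s["gripper_width"],1));return s,R
def to(x,y,z):
    s,R=st();print("tool shift",R.T@(np.array([x,y,z])-s["position"]))
E
python3 -c "
from h import *
to(555,253,90)"
```

```text
t 1.4333 pos [379.65 416.27 238.99] psi_y 179.34 tilt [-0. -0.] j [ 1.12  0.28 -0.15 -0.   -1.14 -1.13] F [-0.14  0.63 -0.13] M [ 0.05 -0.03  0.05] w 85.3
tool shift [ 161.16 -177.29  149.  ]
```

Emit:
drive_tool([
  [[0.02,-0.02,0,0,0,0,0],[0,0,0,0,0,0,0],[0,0,0,0,0,0,0]],
])

```text
clock: 1.68
position: [399.5, 396.4, 238.9]
ee_rot: [-0.702, 0.712, 0.0, -0.0]
contact_force: [-0.8, 0.1, 0.5]
gripper_width: 85.2
```

```bash
python3 -c "
from h import *
to(555,253,90)"
```

```text
t 1.6833 pos [399.45 396.4  238.95] psi_y 179.13 tilt [-0. -0.] j [ 1.07  0.28 -0.15 -0.   -1.14 -1.08] F [-0.81  0.12  0.48] M [ 0.04  0.02 -0.02] w 85.2
tool shift [ 140.94 -157.78  148.94]
```

Emit:
drive_tool([
  [[0.0176,-0.0197,0.0186,0,0,0,60],[0.0176,-0.0197,0.0186,0,0,0,60],[0.0176,-0.0197,0.0186,0,0,0,60],[0.0176,-0.0197,0.0186,0,0,0,60],[0.0176,-0.0197,0.0186,0,0,0,60],[0.0176,-0.0197,0.0186,0,0,0,60],[0.0176,-0.0197,0.0186,0,0,0,60],[0.0176,-0.0197,0.0186,0,0,0,60]],
])

```text
clock: 2.35
position: [554.7, 255.5, 89.3]
ee_rot: [-0.704, 0.711, 0.0, -0.0]
contact_force: [-0.2, 0.5, -0.1]
gripper_width: 65.5
```

Emit:
drive_tool([
  [[0,0,0,0,0,0,60],[0,0,0,0,0,0,60]],
])

```text
clock: 2.52
position: [554.1, 254.7, 88.6]
ee_rot: [-0.702, 0.712, 0.0, -0.002]
contact_force: [0.5, 0.2, -0.1]
gripper_width: 65.1
```

```bash
python3 -c "
from h import *
to(555,253,14)
im=get_image('top');cv2.imwrite('pics/t1.png',im)
hsv=cv2.cvtColor(im,cv2.COLOR_BGR2HSV)
cv2.imwrite('pics/t1c.png',cv2.resize(im[150:240,200:350],None,fx=5,fy=5,interpolation=cv2.INTER_CUBIC))"
```

```text
t 2.5167 pos [554.11 254.7   88.56] psi_y 179.25 tilt [-0. -0.] j [ 0.7   0.5  -0.22 -0.   -0.86 -0.71] F [ 0.53  0.24 -0.08] M [-0.05 -0.   -0.04] w 65.1
tool shift [ 1.52 -1.13 74.56]
```

View pics/t1c.png

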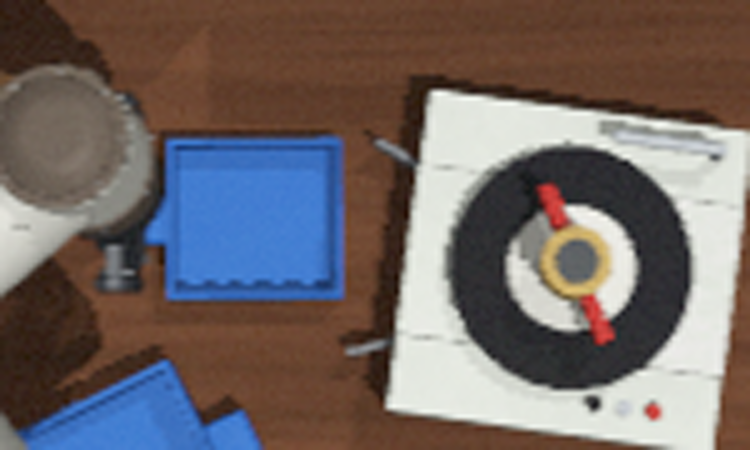

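The crop shows the fingers either side of the tab (145,220), so I'll go down and close.

Emit:
drive_tool([
  [[0,0,0.02,0,0,0,60],[0,-0.001,0.02,0,0,0,60],[0,0,0.02,0,0,0,60],[0,0,0.014,0,0,0,60],[0,0,0,0,0,0,130],[0,0,0,0,0,0,200],[0,0,0,0,0,0,255],[0,0,0,0,0,0,255]],
])

```text
clock: 3.23
position: [556.1, 256.5, 18.3]
ee_rot: [-0.703, 0.711, -0.0, 0.002]
contact_force: [1.2, -1.0, -0.4]
gripper_width: 34.0
```

Emit:
drive_tool([
  [[0,0,0,0,0,0,255],[0,0,0,0,0,0,255],[0,0,0,0,0,0,255]],
])

```text
clock: 3.48
position: [556.2, 256.3, 18.1]
ee_rot: [-0.703, 0.711, -0.0, 0.002]
contact_force: [-2.4, 2.7, 6.4]
gripper_width: 34.0
```

```bash
python3 -c "
from h import *
st()
im=get_image('top')
hsv=cv2.cvtColor(im,cv2.COLOR_BGR2HSV);m=cv2.inRange(hsv,(100,120,50),(125,255,255))
n,l,s,c=cv2.connectedComponentsWithStats(m);
for i in range(1,n):
  if s[i,4]>300: print(s[i],c[i])
"
```

```text
t 3.4833 pos [556.24 256.26  18.13] psi_y 179.34 tilt [0. 0.] j [ 0.7   0.59 -0.27 -0.   -0.7  -0.71] F [-2.38  2.71  6.39] M [ 0.83  0.93 -0.06] w 34.0
[ 231  177   38   33 1155] [250.45 193.07]
[ 206  222   48   47 1316] [231.16 245.07]
```

Emit:
drive_tool([
  [[0,0,0,0,0,0.044,255],[0,0,0,0,0,0.044,255],[0,0,0,0,0,0.045,255],[0.015,0,0,0,0,0,255],[0.015,0,0,0,0,0,255],[0,0,0,0,0,0,255]],
])

```text
clock: 4.03
position: [552.2, 223.9, 18.1]
ee_rot: [-0.654, 0.757, -0.0, 0.001]
contact_force: [2.0, -2.0, 5.3]
gripper_width: 34.3
```

```bash
python3 -c "
from h import *
s,R=st()
c=np.array([509.5,-62.5]);a=np.radians(-8.28);d=s['position'][:2]-c
print('cleaner frame',d@[np.cos(a),np.sin(a)],d@[-np.sin(a),np.cos(a)])
im=get_image('top')
cv2.imwrite('pics/t2c.png',cv2.resize(im[160:240,215:350],None,fx=5.9,fy=5.9,interpolation=cv2.INTER_CUBIC))"
```

```text
t 4.0333 pos [552.17 223.94  18.08] psi_y 171.68 tilt [0. 0.] j [ 0.66  0.57 -0.31  0.   -0.68 -0.8 ] F [ 1.98 -1.97  5.27] M [-0.68 -0.44  0.04] w 34.3
cleaner frame 0.9765945390801309 289.598519352503
```

View pics/t2c.png

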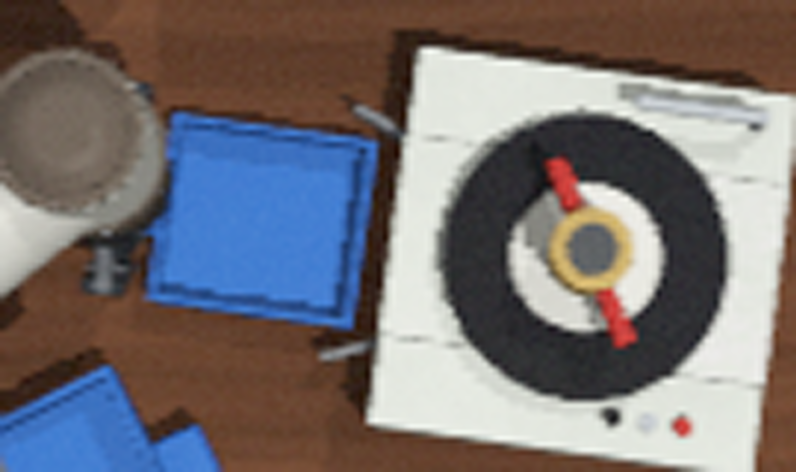

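```bash
python3 - <<'E'
from h import *
np.set_printoptions(precision=1,suppress=True)
c=np.array([509.5,-62.5]);a=np.radians(-8.28);Rm=np.array([[np.cos(a),np.sin(a)],[-np.sin(a),np.cos(a)]])
for nm,z,x,y in(("FT",30,378,142),("FB",30,352,328),("BT",30,173,113),("BB",30,146,298),("guideT face",30,402,133),("guideB face",30,370,347),("gT out",30,347,98),("gB out",30,320,355),("deckTL",60,417,46),("deckBL",60,368,423)):
    print(nm,Rm@(onz("top",((x+.5)/5.9-.5+215,(y+.5)/5.9-.5+160),z)[:2]-c))
E
```

```text
FT [ 59.4 137.9]
FB [-60.3 138.5]
BT [ 60.8 269.8]
BB [-58.6 270.6]
guideT face [ 67.1 123.5]
guideB face [-70.7 125.7]
gT out [ 84.8 161.2]
gB out [-79.9 156.3]
deckTL [118.5 120.9]
deckBL [-119.3  120.1]
```

Emit:
drive_tool([
  [[0.015,0.0005,0,0,0,-0.006,255],[0.015,0,0,0,0,0,255],[0.015,0,0,0,0,0,255],[0.015,0,0,0,0,0,255],[0,0,0,0,0,0,255]],
])

```text
clock: 4.5
position: [543.0, 163.9, 18.0]
ee_rot: [-0.656, 0.755, -0.001, 0.001]
contact_force: [1.8, -4.1, 4.4]
gripper_width: 33.8
```

Emit:
drive_tool([
  [[0.015,0,0,0,0,0,255],[0.015,0,0,0,0,0,255],[0.015,0,0,0,0,0,255],[0.015,0,0,0,0,0,255],[0,0,0,0,0,0,255]],
])

```text
clock: 4.92
position: [534.7, 104.5, 18.0]
ee_rot: [-0.656, 0.755, -0.001, 0.001]
contact_force: [2.3, -3.7, 5.3]
gripper_width: 34.1
```

```bash
cat >>h.py <<'E'
def cf(p):
    c=np.array([509.5,-62.5]);a=np.radians(-8.28);return np.array([[np.cos(a),np.sin(a)],[-np.sin(a),np.cos(a)]])@(np.asarray(p)[:2]-c)
E
python3 -c "
from h import *
s,R=st()
print(cf(s['position']))"
```

```text
t 4.9167 pos [534.68 104.49  18.  ] psi_y 172.0 tilt [0. 0.] j [ 0.49  0.51 -0.45  0.   -0.61 -0.63] F [ 2.29 -3.67  5.34] M [-1.15 -0.41  0.03] w 34.1
[  0.87 168.88]
```

Emit:
drive_tool([
  [[0.012,0,0,0,0,0,255],[0.012,0,0,0,0,0,255],[0,0,0,0,0,0,255],[0.003,0,0,0,0,0,255],[0.002,0,0,0,0,0,255],[0,0,0,0,0,0,255]],
])

```text
clock: 5.42
position: [531.5, 77.9, 18.1]
ee_rot: [-0.656, 0.754, -0.001, 0.002]
contact_force: [0.8, 1.3, 7.4]
gripper_width: 34.3
```

```bash
python3 -c "
from h import *
s,R=st()
print(cf(s['position']))"
```

```text
t 5.4167 pos [531.5   77.87  18.06] psi_y 172.05 tilt [0. 0.] j [ 0.45  0.5  -0.47  0.   -0.6  -0.59] F [0.79 1.35 7.41] M [ 0.41 -0.01 -0.08] w 34.3
[  1.56 142.08]
```

Emit:
drive_tool([
  [[0.002,0,0,0,0,0,255],[0.001,0,0,0,0,0,255],[0,0,0,0,0,0,255]],
])

```text
clock: 5.67
position: [531.2, 75.3, 18.1]
ee_rot: [-0.657, 0.754, -0.001, 0.002]
contact_force: [0.2, 3.2, 6.8]
gripper_width: 34.2
```

```bash
python3 -c "
from h import *
s,R=st()
print(cf(s['position']))"
```

```text
t 5.6667 pos [531.21  75.32  18.1 ] psi_y 172.07 tilt [0. 0.] j [ 0.44  0.5  -0.47  0.   -0.6  -0.58] F [0.17 3.19 6.75] M [ 0.85  0.1  -0.07] w 34.2
[  1.64 139.51]
```

Emit:
drive_tool([
  [[0.001,0,0,0,0,0,255],[0,0,0,0,0,0,255]],
])

```text
clock: 5.83
position: [531.1, 74.5, 18.1]
ee_rot: [-0.657, 0.754, -0.001, 0.002]
contact_force: [0.2, 3.5, 6.5]
gripper_width: 34.5
```

Emit:
drive_tool([
  [[0.001,0,0,0,0,0,255],[0,0,0,0,0,0,255]],
])

```text
clock: 6.0
position: [531.2, 74.0, 18.1]
ee_rot: [-0.656, 0.754, -0.001, 0.003]
contact_force: [-0.1, 5.9, 5.8]
gripper_width: 34.1
```

```bash
python3 -c "
from h import *
s,R=st()
print(cf(s['position']))
im=get_image('top')
cv2.imwrite('pics/t3c.png',cv2.resize(im[160:240,215:350],None,fx=5.9,fy=5.9,interpolation=cv2.INTER_CUBIC))"
```

```text
t 6.0 pos [531.25  74.05  18.1 ] psi_y 172.06 tilt [0.01 0.  ] j [ 0.44  0.5  -0.47 -0.   -0.59 -0.58] F [-0.15  5.91  5.8 ] M [ 1.66  0.2  -0.13] w 34.1
[  1.85 138.26]
```

View pics/t3c.png

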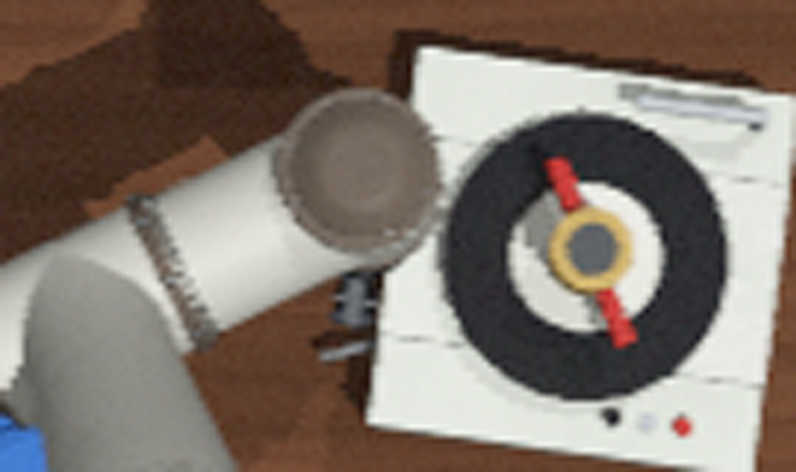

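It stalled against the back wall at y ≈ 138 with force rising to about 6 N. In the crop the cleaner and clamp haven't moved (clamp at 591,250). I'll release and rise.

Emit:
drive_tool([
  [[0,0,0,0,0,0,60],[0,0,0,0,0,0,60],[0,0,0,0,0,0,60],[0,0,-0.02,0,0,0,60],[0,0,-0.035,0,0,0,60],[0,0,-0.04,0,0,0,60],[0,0,-0.04,0,0,0,30],[0,0,-0.04,0,0,0,0]],
])

```text
clock: 6.72
position: [528.2, 72.1, 192.7]
ee_rot: [-0.656, 0.755, 0.0, -0.001]
contact_force: [1.2, 0.2, 0.2]
gripper_width: 84.8
```

Emit:
drive_tool([
  [[-0.04,0,0,0,0,0,0],[-0.04,0,0,0,0,0,0],[-0.04,0,0,0,0,0,0],[0,0,0,0,0,0,0]],
])

```text
clock: 7.05
position: [546.8, 196.5, 191.1]
ee_rot: [-0.658, 0.753, -0.0, 0.001]
contact_force: [0.2, -0.7, -0.5]
gripper_width: 85.4
```

```bash
python3 -c "
from h import *
to(510,-62,180)
im=get_image('top');b=get_image('side');cv2.imwrite('pics/s4.png',b)
a=cv2.resize(im[160:240,215:350],None,fx=5.9,fy=5.9,interpolation=cv2.INTER_CUBIC)
cv2.imwrite('pics/t4c.png',a)"
```

```text
t 7.05 pos [546.78 196.46 191.12] psi_y 172.3 tilt [0. 0.] j [ 0.62  0.35 -0.18  0.   -1.05 -0.76] F [ 0.24 -0.73 -0.48] M [-0.07  0.01  0.  ] w 85.4
tool shift [261.07   1.82  10.83]
```

View pics/t4c.png

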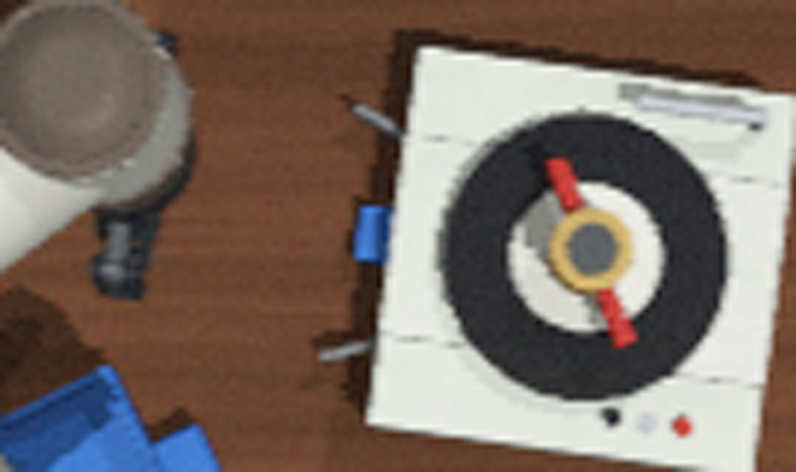

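Emit:
drive_tool([
  [[0.037,0,0,0,0,0,45],[0.037,0,0,0,0,0,45],[0.037,0,0,0,0,0,45],[0.037,0.001,0,0,0,0,45],[0.037,0,0,0,0,0,45],[0.037,0.001,0,0,0,0,45],[0.037,0,0,0,0,0,45],[0,0,0,0,0,0.088,45]],
])

```text
clock: 7.82
position: [505.0, -70.3, 191.0]
ee_rot: [-0.619, 0.785, 0.001, -0.001]
contact_force: [-0.3, 0.3, -0.8]
gripper_width: 70.0
```

Emit:
drive_tool([
  [[0,0,0,0,0,0.088,45],[0,0,0,0,0,0.088,45],[0,0,0,0,0,0,45],[0,0,0,0,0,0,45]],
])

```text
clock: 8.15
position: [507.1, -65.4, 191.2]
ee_rot: [-0.552, 0.834, 0.0, -0.001]
contact_force: [-0.8, 0.1, -1.3]
gripper_width: 70.2
```

```bash
python3 -c "
from h import *
to(509.5,-62.3,97)
S=lambda x,y:((x+.5)/5.9-.5+215,(y+.5)/5.9-.5+160)
print('tab end',cf(onz('top',S(357,208),24)),cf(onz('top',S(354,258),24)))"
```

```text
t 8.15 pos [507.08 -65.45 191.21] psi_y 156.95 tilt [-0. -0.] j [ 0.19  0.24 -0.34 -0.   -1.   -0.59] F [-0.83  0.14 -1.33] M [-0.01 -0.05  0.01] w 70.2
tool shift [-3.91 -1.09 94.21]
tab end [ 16.5  145.72] [-15.46 143.37]
```

Emit:
drive_tool([
  [[-0.004,-0.001,0.02,0,0,0,45],[0,0,0.03,0,0,0,45],[0,0,0.02,0,0,0,45],[0,0,0.012,0,0,0,45],[0,0,0.012,0,0,0,45],[0,0,0,0,0,0,45]],
])

```text
clock: 8.65
position: [508.3, -61.5, 95.0]
ee_rot: [-0.552, 0.834, 0.001, -0.003]
contact_force: [-1.0, -1.7, -0.0]
gripper_width: 70.7
```

```bash
cat > look.py <<'E'
from h import *
import sys
s,R=st()
im=get_image('top');b=get_image('side')
a=cv2.resize(im[170:240,275:355],(480,420),interpolation=cv2.INTER_CUBIC)
c=cv2.resize(b[205:275,265:317+18],(420,420),interpolation=cv2.INTER_CUBIC)[:,:320]
cv2.imwrite(f'pics/{sys.argv[1]}.png',np.hstack([a,c]))
for n,i in(("top",im),("side",b)):
    hsv=cv2.cvtColor(i,cv2.COLOR_BGR2HSV);m=cv2.inRange(hsv,(0,150,80),(6,255,255))|cv2.inRange(hsv,(172,150,80),(180,255,255))
    k,l,sx,ce=cv2.connectedComponentsWithStats(m)
    print(n,"red",[(sx[j,4],np.round(ce[j],1).tolist()) for j in range(1,k) if sx[j,4]>5 and 270<ce[j][0]<355 and 180<ce[j][1]<262])
    if n=="side":
        m=cv2.inRange(hsv,(12,90,90),(28,255,255))[205:275,285:335];ys,xs=np.nonzero(m);print("brass side rows",ys.min()+205,ys.max()+205,ys.mean()+205,xs.mean()+285,len(ys))
E
python3 look.py c1
```

```text
t 8.65 pos [508.31 -61.5   94.96] psi_y 156.98 tilt [-0.01 -0.  ] j [ 0.2   0.36 -0.45 -0.   -0.77 -0.6 ] F [-0.99 -1.75 -0.01] M [0.02 0.04 0.01] w 70.7
top red [(np.int32(27), [319.3, 214.6])]
side red [(np.int32(17), [320.6, 226.3]), (np.int32(77), [300.2, 236.4])]
brass side rows 206 242 232.4061135371179 310.72052401746726 229
```

View pics/c1.png

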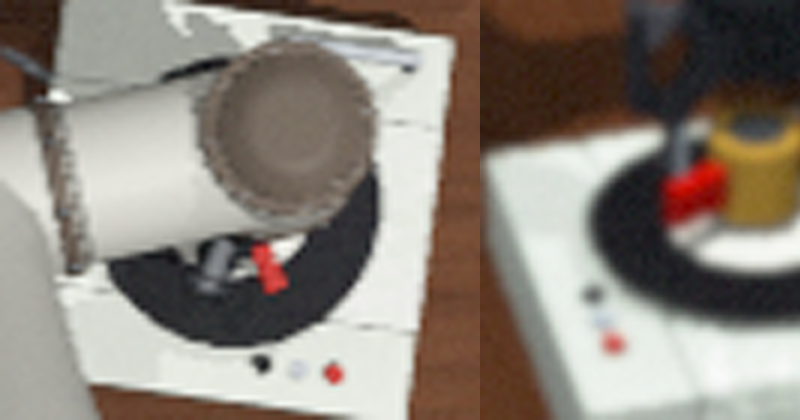

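The finger is at crop (212,268), on the +y side of the red wing at (270,268), so turning counter-clockwise will push the wing. The side half shows the tips at wing level, clear of the record.

Emit:
drive_tool([
  [[0,0,0,0,0,-0.08,45],[0,0,0,0,0,-0.08,45],[0,0,0,0,0,-0.08,45],[0,0,0,0,0,-0.08,45],[0,0,0,0,0,-0.08,45],[0,0,0,0,0,-0.08,45],[0,0,0,0,0,0,45]],
])

```text
clock: 9.33
position: [511.2, -61.1, 98.8]
ee_rot: [0.735, -0.679, 0.001, -0.001]
contact_force: [-0.2, -0.2, 0.5]
gripper_width: 70.8
```

```bash
python3 look.py c2
```

```text
t 9.3333 pos [511.18 -61.07  98.79] psi_y -175.46 tilt [0. 0.] j [ 0.2   0.35 -0.45  0.   -0.77 -0.12] F [-0.16 -0.18  0.52] M [ 0.05 -0.   -0.02] w 70.8
top red [(np.int32(22), [322.9, 213.5])]
side red [(np.int32(56), [303.6, 238.4])]
brass side rows 205 242 231.43333333333334 310.5571428571429 210
```

Emit:
drive_tool([
  [[0,0,0,0,0,-0.08,45],[0,0,0,0,0,-0.08,45],[0,0,0,0,0,-0.08,45],[0,0,0,0,0,0,45]],
])

```text
clock: 9.77
position: [510.7, -61.1, 98.0]
ee_rot: [0.81, -0.587, 0.0, -0.0]
contact_force: [0.3, 0.5, -1.0]
gripper_width: 70.2
```

```bash
python3 look.py c3
```

```text
t 9.7667 pos [510.7  -61.09  97.98] psi_y -161.83 tilt [0. 0.] j [ 0.2   0.35 -0.45  0.   -0.77  0.12] F [ 0.33  0.49 -1.03] M [ 0.01 -0.01  0.05] w 70.2
top red [(np.int32(16), [324.9, 211.7])]
side red [(np.int32(42), [306.2, 240.3])]
brass side rows 205 243 229.66153846153847 310.16410256410256 195
```

Emit:
drive_tool([
  [[0,0,0,0,0,-0.08,45],[0,0,0,0,0,-0.08,45],[0,0,0,0,0,-0.08,45],[0,0,0,0,0,0,45]],
])

```text
clock: 10.2
position: [510.3, -61.0, 97.7]
ee_rot: [0.874, -0.486, -0.0, -0.0]
contact_force: [-1.2, 1.9, 1.2]
gripper_width: 70.6
```

```bash
python3 look.py c4; python3 - <<'E'
from h import *
for a,b in(((319.3,214.6),(300.2,236.4)),((322.9,213.5),(303.6,238.4)),((324.9,211.7),(306.2,240.3))): print(tri(a,b))
E
```

```text
t 10.2 pos [510.27 -60.95  97.67] psi_y -148.18 tilt [-0.  0.] j [ 0.2   0.35 -0.45 -0.   -0.77  0.36] F [-1.17  1.91  1.18] M [ 0.37  0.33 -0.16] w 70.6
top red [(np.int32(12), [327.5, 209.2])]
side red [(np.int32(38), [308.7, 240.8])]
brass side rows 205 243 227.7030303030303 312.8060606060606 165
(array([466.83263909, -78.85441475, 110.19922422]), np.float64(4.662872644308738))
(array([471.35845058, -92.04553428, 109.56429457]), np.float64(6.23934845258082))
(array([477.3608414 , -99.4184167 , 105.66215846]), np.float64(4.978685740826388))
```

Emit:
drive_tool([
  [[0,0,0,0,0,-0.08,45],[0,0,0,0,0,-0.08,45],[0,0,0,0,0,0,45]],
])

```text
clock: 10.55
position: [510.2, -60.7, 97.3]
ee_rot: [0.91, -0.415, -0.0, -0.001]
contact_force: [-1.8, 1.2, -1.7]
gripper_width: 70.4
```

```bash
python3 look.py c5
```

```text
t 10.55 pos [510.17 -60.71  97.35] psi_y -139.09 tilt [-0.  0.] j [ 0.2   0.35 -0.45 -0.   -0.77  0.52] F [-1.79  1.17 -1.74] M [ 0.56  0.32 -0.14] w 70.4
top red [(np.int32(7), [328.7, 208.1])]
side red [(np.int32(37), [311.1, 241.6])]
brass side rows 205 243 224.53691275167785 312.503355704698 149
```

Emit:
drive_tool([
  [[0,0,0,0,0,-0.08,45],[0,0,0,0,0,-0.08,45],[0,0,0,0,0,0,45]],
])

```text
clock: 10.9
position: [509.9, -61.2, 97.0]
ee_rot: [0.94, -0.34, -0.001, 0.0]
contact_force: [-0.4, 1.3, -0.3]
gripper_width: 70.4
```

```bash
python3 look.py c6
```

```text
t 10.9 pos [509.85 -61.16  97.02] psi_y -129.76 tilt [-0. -0.] j [ 0.2   0.35 -0.45  0.   -0.77  0.68] F [-0.42  1.33 -0.34] M [ 0.36  0.36 -0.11] w 70.4
top red []
side red [(np.int32(41), [313.7, 242.0])]
brass side rows 205 244 222.3203125 313.796875 128
```

View pics/c6.png

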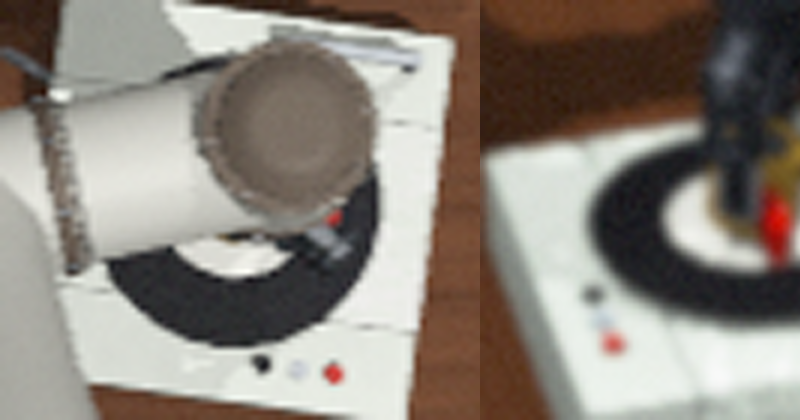

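```bash
cat > drop.py <<'E'
from h import *
# side red centroid -> for given finger psi, wing angle psi+25; height of the wing's middle along vertical line at radius r
def res(psi,px,r=50,off=25):
    a=np.radians(psi+off+180)   # near wing
    P=np.array([509.7+r*np.cos(a),-62+r*np.sin(a)])
    return [np.round(proj("side",[*P,z])-px,1) for z in(106.5,99.5)]
if __name__=="__main__":
    for psi,px in((4.5,(303.6,238.4)),(18.2,(306.2,240.3)),(31.8,(308.7,240.8)),(40.9,(311.1,241.6)),(50.2,(313.7,242.0))): print(psi,res(psi,px))
E
python3 drop.py
```

```text
4.5 [array([-3.3,  0.4]), array([-3.3,  2.4])]
18.2 [array([-2.5, -0.4]), array([-2.5,  1.6])]
31.8 [array([-1.2, -0.3]), array([-1.2,  1.7])]
40.9 [array([-1. , -0.9]), array([-1.,  1.])]
50.2 [array([-0.9, -1.4]), array([-0.9,  0.5])]
```

Emit:
drive_tool([
  [[0,0,0,0,0,-0.08,45],[0,0,0,0,0,-0.08,45],[0,0,0,0,0,0,45]],
])

```text
clock: 11.25
position: [510.9, -61.4, 97.7]
ee_rot: [0.965, -0.264, 0.0, 0.0]
contact_force: [-0.1, -0.5, 0.3]
gripper_width: 70.3
```

```bash
python3 look.py c7
```

```text
t 11.25 pos [510.89 -61.38  97.65] psi_y -120.57 tilt [ 0. -0.] j [ 0.2   0.35 -0.45  0.   -0.77  0.84] F [-0.1  -0.47  0.3 ] M [-0.    0.12 -0.01] w 70.3
top red []
side red [(np.int32(15), [303.9, 223.6]), (np.int32(43), [316.7, 242.4])]
brass side rows 205 244 224.132183908046 310.98850574712645 174
```

Emit:
drive_tool([
  [[0,0,0,0,0,-0.08,45],[0,0,0,0,0,-0.08,45],[0,0,0,0,0,0,45]],
])

```text
clock: 11.6
position: [510.5, -61.3, 97.7]
ee_rot: [0.983, -0.186, 0.0, 0.0]
contact_force: [-1.7, -0.0, -0.4]
gripper_width: 70.6
```

```bash
python3 look.py c8
```

```text
t 11.6 pos [510.54 -61.28  97.65] psi_y -111.46 tilt [ 0. -0.] j [ 0.2   0.35 -0.45  0.   -0.77  1.  ] F [-1.72 -0.01 -0.36] M [-0.08  0.23 -0.05] w 70.6
top red []
side red [(np.int32(24), [301.6, 225.9]), (np.int32(43), [318.8, 242.4])]
brass side rows 205 244 225.63841807909606 308.71751412429376 177
```

Emit:
drive_tool([
  [[0,0,0,0,0,-0.05,45],[0,0,0,0,0,-0.05,45],[0,0,0,0,0,0,45]],
])

```text
clock: 11.95
position: [510.4, -61.2, 97.6]
ee_rot: [0.991, -0.137, -0.0, 0.0]
contact_force: [-1.0, -0.1, -0.6]
gripper_width: 70.4
```

```bash
python3 look.py c9; python3 - <<'E'
from drop import *
print(res(59.4,(316.7,242.4)))
E
```

```text
t 11.95 pos [510.42 -61.18  97.59] psi_y -105.78 tilt [-0. -0.] j [ 0.2   0.35 -0.45  0.   -0.77  1.1 ] F [-1.05 -0.08 -0.57] M [-0.05  0.4  -0.02] w 70.4
top red []
side red [(np.int32(33), [300.5, 227.1]), (np.int32(42), [320.3, 242.3])]
brass side rows 205 244 228.32544378698225 307.9112426035503 169
[array([-1.3, -2.2]), array([-1.4, -0.2])]
```

Emit:
drive_tool([
  [[0,0,0,0,0,-0.05,45],[0,0,0,0,0,-0.05,45],[0,0,0,0,0,0,45]],
])

```text
clock: 12.3
position: [510.5, -61.2, 97.6]
ee_rot: [0.996, -0.087, -0.0, 0.0]
contact_force: [-1.5, -1.4, 0.6]
gripper_width: 70.3
```

```bash
python3 look.py c10
```

```text
t 12.3 pos [510.45 -61.23  97.56] psi_y -100.02 tilt [-0. -0.] j [ 0.2   0.35 -0.45  0.   -0.77  1.2 ] F [-1.49 -1.39  0.64] M [-0.09  0.42 -0.07] w 70.3
top red []
side red [(np.int32(39), [299.7, 228.2]), (np.int32(54), [322.0, 241.0])]
brass side rows 205 243 227.92349726775956 307.7431693989071 183
```

Emit:
drive_tool([
  [[0,0,0,0,0,-0.05,45],[0,0,0,0,0,-0.04,45],[0,0,0,0,0,0,45]],
])

```text
clock: 12.65
position: [510.5, -61.3, 97.6]
ee_rot: [0.999, -0.042, 0.0, 0.0]
contact_force: [-1.5, -1.3, 0.9]
gripper_width: 70.4
```

```bash
python3 look.py c11
```

```text
t 12.65 pos [510.52 -61.27  97.58] psi_y -94.86 tilt [ 0. -0.] j [ 0.2   0.35 -0.45  0.   -0.77  1.29] F [-1.51 -1.32  0.89] M [-0.3   0.37 -0.09] w 70.4
top red []
side red [(np.int32(50), [298.8, 228.6]), (np.int32(61), [322.7, 240.3])]
brass side rows 205 243 227.53623188405797 309.1545893719807 207
```

```bash
python3 - <<'E'
from drop import *
for z in(106.5,99.5,96.5): print(z,proj("side",[509.7,-62,z]))
E
```

```text
106.5 [309.84454585 231.82626235]
99.5 [309.80804029 233.72886305]
96.5 [309.79245009 234.54139473]
```

Emit:
drive_tool([
  [[0,0,0,0,0,-0.05,45],[0,0,0,0,0,-0.04,45],[0,0,0,0,0,0,45]],
])

```text
clock: 13.0
position: [510.4, -61.3, 97.6]
ee_rot: [1.0, 0.003, -0.0, 0.0]
contact_force: [-1.9, -1.0, 1.5]
gripper_width: 70.1
```

```bash
python3 look.py c12
```

```text
t 13.0 pos [510.37 -61.27  97.56] psi_y -89.7 tilt [-0. -0.] j [ 0.2   0.35 -0.45  0.   -0.77  1.38] F [-1.89 -0.97  1.52] M [-0.39  0.49 -0.07] w 70.1
top red []
side red [(np.int32(57), [298.5, 229.6]), (np.int32(55), [324.0, 240.0])]
brass side rows 205 243 228.38181818181818 308.96363636363634 220
```

Emit:
drive_tool([
  [[0,0,0,0,0,-0.05,45],[0,0,0,0,0,-0.04,45],[0,0,0,0,0,0,45]],
])

```text
clock: 13.35
position: [510.5, -61.2, 97.6]
ee_rot: [0.999, 0.048, 0.0, 0.0]
contact_force: [-1.4, -0.8, 1.4]
gripper_width: 70.6
```

```bash
python3 look.py c13
```

```text
t 13.35 pos [510.46 -61.15  97.56] psi_y -84.53 tilt [ 0. -0.] j [ 0.2   0.35 -0.45  0.   -0.77  1.47] F [-1.41 -0.78  1.44] M [-0.32  0.45 -0.02] w 70.6
top red []
side red [(np.int32(60), [297.8, 230.3]), (np.int32(53), [324.7, 239.4])]
brass side rows 205 243 229.57333333333332 307.9555555555556 225
```

View pics/c13.png

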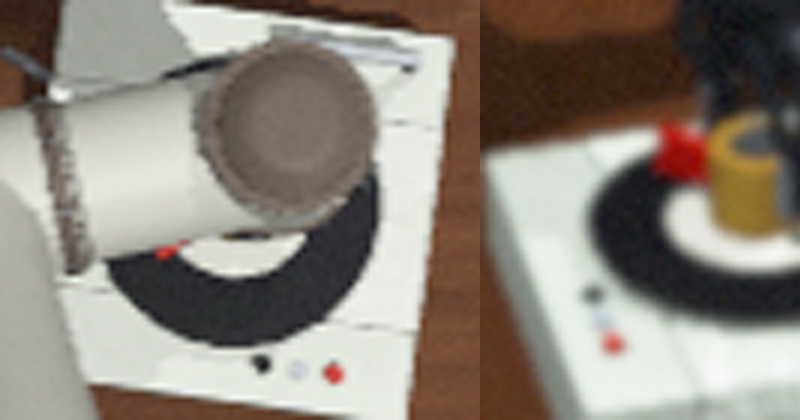

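The clamp has dropped: the brass's lower edge in the side view fell from crop y≈225 to ≈235, about 6 to 7 mm. Next I'll swing the fingers clockwise round to the other faces of the wings.

Emit:
drive_tool([
  [[0,0,0,0,0,0.12,45],[0,0,0,0,0,0.12,45],[0,0,0,0,0,0.12,45],[0,0,0,0,0,0.12,45],[0,0,0,0,0,0.12,45],[0,0,0,0,0,0.12,45],[0,0,0,0,0,0.12,45],[0,0,0,0,0,0.12,45]],
])

```text
clock: 14.12
position: [511.8, -60.6, 97.6]
ee_rot: [0.907, -0.422, 0.001, -0.001]
contact_force: [-0.0, 0.5, -0.6]
gripper_width: 70.4
```

Emit:
drive_tool([
  [[0,0,0,0,0,0.12,45],[0,0,0,0,0,0.12,45],[0,0,0,0,0,0.12,45],[0,0,0,0,0,0.12,45],[0,0,0,0,0,0.12,45],[0,0,0,0,0,0.12,45],[0,0,0,0,0,0.12,45],[0,0,0,0,0,0,45]],
])

```text
clock: 14.78
position: [511.6, -60.6, 97.6]
ee_rot: [-0.658, 0.753, -0.001, 0.001]
contact_force: [-0.1, -0.5, -0.7]
gripper_width: 70.0
```

```bash
python3 look.py d1
```

```text
t 14.7833 pos [511.59 -60.64  97.6 ] psi_y 172.22 tilt [0. 0.] j [ 0.2   0.35 -0.45 -0.   -0.77 -0.33] F [-0.11 -0.52 -0.72] M [ 0.05 -0.02  0.02] w 70.0
top red []
side red [(np.int32(99), [323.0, 238.1])]
brass side rows 205 243 233.3793103448276 309.0646551724138 232
```

Emit:
drive_tool([
  [[0,0,0,0,0,0.08,45],[0,0,0,0,0,0.08,45],[0,0,0,0,0,0.08,45],[0,0,0,0,0,0.08,45],[0,0,0,0,0,0.08,45],[0,0,0,0,0,0.08,45],[0,0,0,0,0,0.08,45],[0,0,0,0,0,0,45]],
])

```text
clock: 15.55
position: [510.8, -61.0, 97.5]
ee_rot: [-0.425, 0.905, -0.0, 0.0]
contact_force: [0.4, 0.1, -0.6]
gripper_width: 70.4
```

```bash
python3 look.py d2
```

```text
t 15.55 pos [510.77 -61.02  97.46] psi_y 140.32 tilt [0. 0.] j [ 0.2   0.35 -0.45 -0.   -0.77 -0.89] F [ 0.36  0.06 -0.55] M [ 0.04 -0.04  0.01] w 70.4
top red []
side red [(np.int32(91), [321.2, 239.7])]
brass side rows 205 243 234.13145539906102 309.0 213
```

Emit:
drive_tool([
  [[0,0,0,0,0,0.08,45],[0,0,0,0,0,0.08,45],[0,0,0,0,0,0.08,45],[0,0,0,0,0,0.08,45],[0,0,0,0,0,0,45]],
])

```text
clock: 16.07
position: [510.1, -61.3, 97.4]
ee_rot: [-0.276, 0.961, 0.0, -0.0]
contact_force: [-1.1, -0.5, -0.1]
gripper_width: 70.5
```

```bash
python3 look.py d3
```

```text
t 16.0667 pos [510.12 -61.25  97.4 ] psi_y 122.01 tilt [-0. -0.] j [ 0.2   0.35 -0.45  0.   -0.77 -1.21] F [-1.06 -0.53 -0.09] M [-0.18  0.25  0.06] w 70.5
top red []
side red [(np.int32(56), [317.5, 241.1])]
brass side rows 205 243 232.23444976076556 308.38277511961724 209
```

Emit:
drive_tool([
  [[0,0,0,0,0,0.08,45],[0,0,0,0,0,0.08,45],[0,0,0,0,0,0.08,45],[0,0,0,0,0,0.08,45],[0,0,0,0,0,0,45]],
])

```text
clock: 16.58
position: [510.3, -61.1, 97.4]
ee_rot: [-0.119, 0.993, 0.0, -0.0]
contact_force: [-1.1, -1.1, -0.1]
gripper_width: 70.7
```

```bash
python3 look.py d4
```

```text
t 16.5833 pos [510.26 -61.12  97.37] psi_y 103.69 tilt [-0.  0.] j [ 0.2   0.35 -0.45 -0.   -0.77 -1.53] F [-1.13 -1.07 -0.08] M [-0.12  0.2   0.02] w 70.7
top red []
side red [(np.int32(38), [313.7, 241.8])]
brass side rows 205 243 228.50515463917526 308.44329896907215 194
```

Emit:
drive_tool([
  [[0,0,0,0,0,0.08,45],[0,0,0,0,0,0.08,45],[0,0,0,0,0,0.08,45],[0,0,0,0,0,0,45]],
])

```text
clock: 17.02
position: [509.7, -61.7, 97.4]
ee_rot: [-0.002, 1.0, -0.001, -0.001]
contact_force: [-3.0, -4.8, -0.1]
gripper_width: 70.1
```

```bash
python3 look.py d5
```

```text
t 17.0167 pos [509.68 -61.65  97.38] psi_y 90.19 tilt [-0. -0.] j [ 0.2   0.35 -0.45  0.   -0.77 -1.77] F [-2.98 -4.78 -0.13] M [-1.55  0.58  0.69] w 70.1
top red [(np.int32(13), [328.0, 208.8])]
side red [(np.int32(29), [311.0, 242.1])]
brass side rows 205 244 226.26178010471205 309.0104712041885 191
```

```bash
python3 - <<'E'
import cv2,numpy as np
ims=[cv2.imread(f"pics/{n}.png")[:,480:] for n in("c1","c5","c13","d5")]
ims=[cv2.resize(i[60:300,100:320],(400,290)) for i in ims]
cv2.imwrite("pics/cmp.png",np.vstack([np.hstack(ims[:2]),np.hstack(ims[2:])]))
E
```

```text
(no output)
```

View pics/cmp.png

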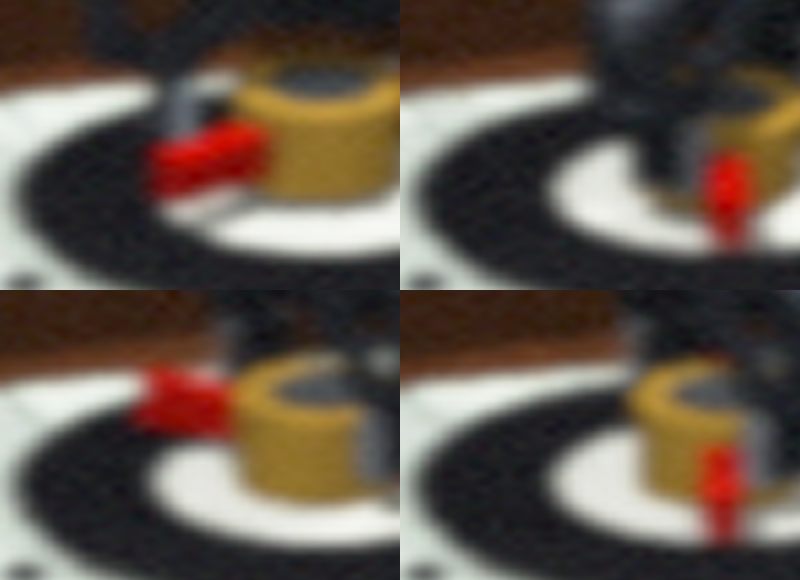

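Emit:
drive_tool([
  [[0,0,0,0,0,0.04,45],[0,0,0,0,0,0,45]],
])

```text
clock: 17.28
position: [509.6, -62.2, 97.4]
ee_rot: [0.019, 1.0, -0.001, -0.001]
contact_force: [-2.5, -5.0, 1.1]
gripper_width: 70.5
```

```bash
python3 look.py d6
```

```text
t 17.2833 pos [509.64 -62.16  97.42] psi_y 87.88 tilt [-0. -0.] j [ 0.2   0.35 -0.45  0.   -0.77 -1.81] F [-2.46 -5.04  1.13] M [-1.82  0.7   0.67] w 70.5
top red [(np.int32(17), [328.0, 209.3])]
side red [(np.int32(31), [310.2, 242.0])]
brass side rows 205 244 226.59302325581396 307.12209302325584 172
```

Emit:
drive_tool([
  [[0,0,0,0,0,0.04,45],[0,0,0,0,0,0.04,45],[0,0,0,0,0,0,45]],
])

```text
clock: 17.63
position: [509.1, -62.4, 97.5]
ee_rot: [0.057, 0.998, -0.002, -0.002]
contact_force: [-2.5, -4.3, 1.7]
gripper_width: 70.5
```

```bash
python3 look.py d7
```

```text
t 17.6333 pos [509.13 -62.44  97.53] psi_y 83.45 tilt [-0. -0.] j [ 0.2   0.35 -0.45  0.   -0.77 -1.88] F [-2.53 -4.26  1.71] M [-2.15  1.14  1.24] w 70.5
top red [(np.int32(19), [327.2, 210.0])]
side red [(np.int32(34), [309.0, 242.3])]
brass side rows 205 244 225.50877192982455 308.2280701754386 171
```

Emit:
drive_tool([
  [[0,0,0,0,0,0.04,45],[0,0,0,0,0,0.04,45],[0,0,0,0,0,0,45]],
])

```text
clock: 17.98
position: [508.8, -62.5, 97.6]
ee_rot: [0.095, 0.995, -0.003, -0.003]
contact_force: [-3.0, -4.8, 2.5]
gripper_width: 70.5
```

```bash
python3 look.py d8
```

```text
t 17.9833 pos [508.8  -62.49  97.64] psi_y 79.1 tilt [-0.01 -0.  ] j [ 0.2   0.35 -0.45  0.01 -0.77 -1.96] F [-2.98 -4.79  2.48] M [-2.28  1.53  2.  ] w 70.5
top red [(np.int32(23), [326.3, 210.6])]
side red [(np.int32(33), [307.9, 242.0])]
brass side rows 205 244 224.78125 308.525 160
```

Emit:
drive_tool([
  [[0,0,0,0,0,0.04,45],[0,0,0,0,0,0,45]],
])

```text
clock: 18.25
position: [508.7, -62.5, 97.7]
ee_rot: [0.114, 0.993, -0.003, -0.003]
contact_force: [-3.7, -4.0, 3.6]
gripper_width: 70.6
```

```bash
python3 look.py d9
```

```text
t 18.25 pos [508.67 -62.5   97.68] psi_y 76.9 tilt [-0.01 -0.01] j [ 0.2   0.35 -0.45  0.01 -0.77 -2.  ] F [-3.73 -4.01  3.61] M [-2.29  1.72  2.22] w 70.6
top red [(np.int32(25), [325.9, 210.8])]
side red [(np.int32(38), [307.4, 242.0])]
brass side rows 205 244 223.26543209876544 308.37654320987656 162
```

Emit:
drive_tool([
  [[0,0,0,0,0,0.04,45],[0,0,0,0,0,0.04,45],[0,0,0,0,0,0,45]],
])

```text
clock: 18.6
position: [508.5, -62.4, 97.7]
ee_rot: [0.154, 0.988, -0.003, -0.003]
contact_force: [-4.4, -4.9, -1.6]
gripper_width: 70.2
```

```bash
python3 look.py d10
```

```text
t 18.6 pos [508.47 -62.44  97.72] psi_y 72.31 tilt [-0.01 -0.01] j [ 0.2   0.35 -0.45  0.01 -0.77 -2.08] F [-4.36 -4.93 -1.61] M [-2.53  1.65  1.96] w 70.2
top red [(np.int32(27), [324.9, 211.6])]
side red [(np.int32(32), [306.1, 242.0])]
brass side rows 205 244 224.47798742138366 307.8867924528302 159
```

Emit:
drive_tool([
  [[0,0,0,0,0,0.04,45],[0,0,0,0,0,0.04,45],[0,0,0,0,0,0,45]],
])

```text
clock: 18.95
position: [508.3, -62.5, 97.6]
ee_rot: [0.192, 0.981, -0.004, -0.003]
contact_force: [-2.9, -3.4, 3.0]
gripper_width: 70.4
```

```bash
python3 look.py d11
```

```text
t 18.95 pos [508.28 -62.5   97.62] psi_y 67.86 tilt [-0.01 -0.01] j [ 0.2   0.35 -0.45  0.01 -0.77 -2.16] F [-2.94 -3.43  2.96] M [-2.23  2.    2.57] w 70.4
top red [(np.int32(24), [324.1, 212.3])]
side red [(np.int32(32), [304.8, 241.9])]
brass side rows 205 244 224.5090909090909 310.27272727272725 165
```

Emit:
drive_tool([
  [[0,0,0,0,0,0.04,45],[0,0,0,0,0,0.04,45],[0,0,0,0,0,0,45]],
])

```text
clock: 19.3
position: [508.2, -62.5, 97.7]
ee_rot: [0.23, 0.973, -0.004, -0.003]
contact_force: [-4.6, -4.3, 4.9]
gripper_width: 70.1
```

```bash
python3 look.py d12
```

```text
t 19.3 pos [508.21 -62.48  97.69] psi_y 63.44 tilt [-0.01 -0.01] j [ 0.2   0.35 -0.45  0.01 -0.78 -2.24] F [-4.58 -4.34  4.93] M [-2.48  2.57  3.6 ] w 70.1
top red [(np.int32(30), [323.3, 212.7])]
side red [(np.int32(6), [317.7, 224.5]), (np.int32(33), [303.8, 241.8])]
brass side rows 205 244 225.81714285714287 311.72 175
```

Emit:
drive_tool([
  [[0,0,0,0,0,-0.1,45],[0,0,0,0,0,-0.1,45],[0,0,0,0,0,-0.1,45],[0,0,0,0,0,-0.1,45],[0,0,0,0,0,0,45]],
])

```text
clock: 19.82
position: [511.9, -60.5, 97.8]
ee_rot: [0.041, 0.999, 0.001, 0.002]
contact_force: [-0.0, -0.1, -0.5]
gripper_width: 70.2
```

```bash
python3 look.py e1
```

```text
t 19.8167 pos [511.89 -60.55  97.77] psi_y 85.31 tilt [0. 0.] j [ 0.2   0.35 -0.45 -0.   -0.77 -1.85] F [-0.02 -0.11 -0.5 ] M [-0.01 -0.03  0.01] w 70.2
top red [(np.int32(25), [324.2, 211.3])]
side red [(np.int32(34), [306.5, 240.3])]
brass side rows 205 244 226.1768292682927 308.1219512195122 164
```

Emit:
drive_tool([
  [[0,0,-0.02,0,0,0,45],[0,0,-0.035,0,0,0,45],[0,0,-0.04,0,0,0,45],[0,0.04,0,0,0,0,45],[0,0.04,0,0,0,0,45],[0,0.04,0,0,0,0,45],[0,0.04,0,0,0,0,45],[0,0,0,0,0,0,45]],
])

```text
clock: 20.58
position: [525.2, 104.1, 192.9]
ee_rot: [0.039, 0.999, 0.002, 0.002]
contact_force: [-0.2, -1.0, 0.8]
gripper_width: 70.1
```

```bash
python3 look.py e2; python3 - <<'E'
import cv2,numpy as np
from h import *
b=get_image("side");t=get_image("top");cv2.imwrite("pics/e2s.png",b);cv2.imwrite("pics/e2t.png",t);o=cv2.imread("pics/side0.png");to_=cv2.imread("pics/top0.png")
f=lambda i,y,x:cv2.resize(i[y:y+48,x:x+64],(400,300),interpolation=cv2.INTER_CUBIC)
cv2.imwrite("pics/cmp2.png",np.vstack([np.hstack([f(o,215,280),f(b,215,280)]),np.hstack([f(to_,180,285),f(t,180,285)])]))
E
```

```text
t 20.5833 pos [525.18 104.15 192.94] psi_y 85.47 tilt [0. 0.] j [ 0.5   0.27 -0.28 -0.   -1.01 -2.15] F [-0.19 -1.03  0.8 ] M [-0.07 -0.03  0.03] w 70.1
top red [(np.int32(30), [303.3, 196.5]), (np.int32(36), [325.8, 207.9])]
side red [(np.int32(9), [311.6, 221.7]), (np.int32(28), [310.1, 240.5])]
brass side rows 205 243 225.24864864864864 305.7162162162162 370
```

View pics/cmp2.png

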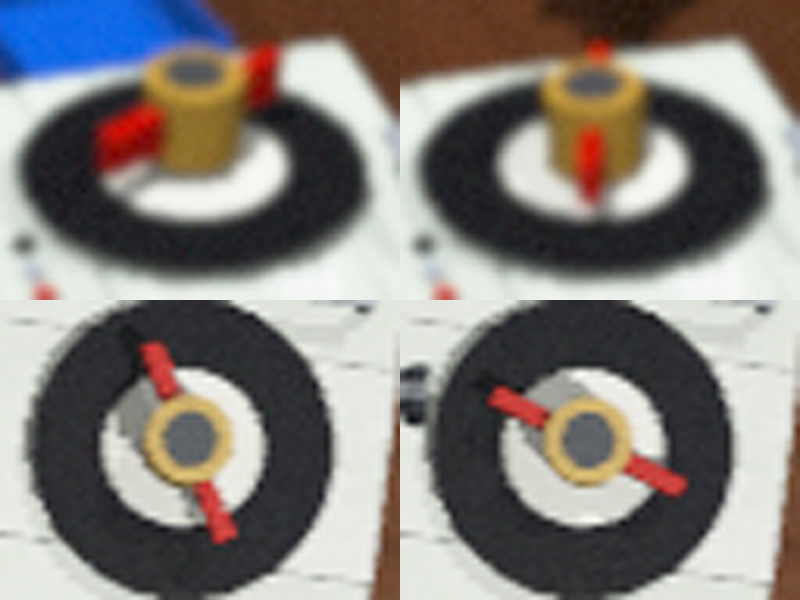

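```bash
python3 - <<'E'
from h import *
def disc(n,im):
    # grey disc inside the brass ring: near-neutral, darker, nearest the ring's middle
    hsv=cv2.cvtColor(im,cv2.COLOR_BGR2HSV)
    x0,y0=(300,190) if n=="top" else (300,218)
    hh,ww=(26,32) if n=="top" else (18,24)
    s=6
    h=cv2.resize(hsv[y0:y0+hh,x0:x0+ww],None,fx=s,fy=s,interpolation=cv2.INTER_CUBIC)
    m=cv2.inRange(h,(0,0,55),(180,85,150))
    k,l,st_,ce=cv2.connectedComponentsWithStats(m)
    out=[]
    b=cv2.inRange(h,(12,90,90),(30,255,255)); bc=np.argwhere(b).mean(0)[::-1]
    for j in range(1,k):
        if st_[j,4]>100: out.append((int(st_[j,4]),((ce[j]+.5)/s-.5+[x0,y0]).round(2).tolist(),(st_[j,2]/s,st_[j,3]/s)))
    ys,xs=np.nonzero(b); print(n,out,"brass box",xs.min()/s+x0,xs.max()/s+x0,ys.min()/s+y0,ys.max()/s+y0)
for f in("top0","side0","e2t","e2s"): disc("top" if "t" in f and f!="side0" else "side",cv2.imread(f"pics/{f}.png"))
# expected shifts
for z in(128.5,121.5,118.5): print(z,proj("top",[509.7,-62,z]),proj("side",[509.7,-62,z]))
E
```

```text
top [(1125, [323.62, 200.45], (np.float64(15.5), np.float64(26.0))), (3125, [306.6, 201.92], (np.float64(17.5), np.float64(24.166666666666668))), (2147, [314.93, 201.77], (np.float64(9.0), np.float64(9.0)))] brass box 308.1666666666667 321.6666666666667 190.0 215.83333333333334
side [(1852, [311.49, 224.5], (np.float64(12.0), np.float64(9.333333333333334))), (171, [300.85, 228.02], (np.float64(2.8333333333333335), np.float64(2.3333333333333335))), (264, [320.42, 234.75], (np.float64(5.5), np.float64(2.3333333333333335)))] brass box 300.0 323.0 218.83333333333334 235.83333333333334
top [(1305, [318.39, 195.6], (np.float64(24.166666666666668), np.float64(16.5))), (754, [302.83, 207.47], (np.float64(10.0), np.float64(18.0))), (2153, [314.65, 201.97], (np.float64(8.666666666666666), np.float64(9.0))), (425, [305.99, 201.65], (np.float64(4.833333333333333), np.float64(6.666666666666667))), (288, [322.32, 212.85], (np.float64(9.666666666666666), np.float64(5.833333333333333)))] brass box 300.0 330.6666666666667 194.33333333333334 211.33333333333334
side [(445, [318.39, 222.05], (np.float64(9.5), np.float64(2.1666666666666665))), (139, [301.87, 224.35], (np.float64(5.5), np.float64(1.1666666666666667))), (924, [310.34, 227.9], (np.float64(8.166666666666666), np.float64(4.166666666666667))), (170, [300.79, 228.1], (np.float64(2.8333333333333335), np.float64(2.6666666666666665))), (608, [320.89, 231.82], (np.float64(5.166666666666667), np.float64(8.0))), (251, [301.4, 233.66], (np.float64(4.166666666666667), np.float64(3.6666666666666665)))] brass box 300.0 321.5 218.0 235.83333333333334
128.5 [314.944969   201.51510901] [309.96046147 225.78495963]
121.5 [314.79709368 201.70565814] [309.92338287 227.71742608]
118.5 [314.73412959 201.78679238] [309.90754838 228.54268961]
```

```bash
python3 - <<'E'
from h import *
u=lambda i:cv2.resize(i.astype(np.float32),None,fx=10,fy=10,interpolation=cv2.INTER_CUBIC)
a=cv2.imread("pics/side0.png");b=cv2.imread("pics/e2s.png")
for (y0,y1,x0,x1) in((221,230,304,318),(222,232,305,317),(223,230,303,319)):
    T=u(a[y0-3:y1+3,x0-3:x1+3])[30:-30,30:-30];B=u(b[y0-6:y1+10,x0-6:x1+6])
    r=cv2.matchTemplate(B,T,cv2.TM_CCOEFF_NORMED);_,v,_,p=cv2.minMaxLoc(r);print("shift",p[0]/10-6,p[1]/10-6,v)
# control: bit of the fixed cleaner
T=u(a[250:275,280:300])[30:-30,30:-30];r=cv2.matchTemplate(u(b[250:275,280:300]),T,cv2.TM_CCOEFF_NORMED);p=cv2.minMaxLoc(r)[3];print("ctrl",p[0]/10-3,p[1]/10-3)
E
```

```text
shift -0.5 2.0 0.42721250653266907
shift -0.5999999999999996 2.0999999999999996 0.633117139339447
shift -0.5 2.0 0.7171258926391602
ctrl 0.0 0.0
```

```bash
python3 - <<'E'
from h import *
up=lambda i:cv2.resize(i[205:275,265:335],(420,420),interpolation=cv2.INTER_CUBIC)[:,:320]
fr={"side0":up(cv2.imread("pics/side0.png")),"e2s":up(cv2.imread("pics/e2s.png"))}
for n in"c1 c2 c3 c4 c5 c6 c7 c8 c9 c10 c11 c12 c13 d1 d2 d3 d4 d5 d6 d8 d10 d12 e1".split(): fr[n]=cv2.imread(f"pics/{n}.png")[:,480:]
E=fr["e2s"].astype(np.float32)
for nm,(x0,x1,y0,y1) in{"leftrim":(300.5,307,224,232),"topL":(302,312,223,231),"leftbottom":(300.5,307,234,243)}.items():
    X0,X1,Y0,Y1=[int((v-o)*6) for v,o in((x0,265),(x1,265),(y0,205),(y1,205))]
    T=E[Y0:Y1,X0:X1];print(nm)
    for n,f in fr.items():
        S=f.astype(np.float32)[Y0-36:Y1+36,max(X0-12,0):X1+12]
        r=cv2.matchTemplate(S,T,cv2.TM_CCOEFF_NORMED);_,v,_,p=cv2.minMaxLoc(r);print(n,"dx %.2f dy %.2f s %.2f"%((p[0]-12)/6,(p[1]-36)/6,v),end=" | ")
    print()
E
```

```text
leftrim
side0 dx -0.17 dy -0.33 s 0.78 | e2s dx 0.00 dy 0.00 s 1.00 | c1 dx -0.33 dy 0.00 s 0.78 | c2 dx 2.00 dy 3.17 s 0.37 | c3 dx -1.00 dy -3.00 s 0.46 | c4 dx 1.83 dy -1.00 s 0.53 | c5 dx 0.00 dy -6.00 s 0.26 | c6 dx -2.00 dy 0.50 s 0.44 | c7 dx -1.00 dy 0.50 s 0.73 | c8 dx -1.17 dy 0.50 s 0.60 | c9 dx -2.00 dy 0.50 s 0.46 | c10 dx 0.33 dy 0.50 s 0.56 | c11 dx 0.17 dy 0.67 s 0.56 | c12 dx 0.00 dy 1.00 s 0.56 | c13 dx -0.17 dy 1.00 s 0.53 | d1 dx 0.33 dy -0.17 s 0.66 | d2 dx 0.33 dy -0.33 s 0.76 | d3 dx 0.17 dy 2.00 s 0.52 | d4 dx 0.00 dy 1.50 s 0.68 | d5 dx -0.33 dy 0.50 s 0.81 | d6 dx -0.33 dy 0.50 s 0.83 | d8 dx -0.33 dy 0.17 s 0.93 | d10 dx -0.17 dy 0.00 s 0.98 | d12 dx -0.33 dy 0.00 s 0.96 | e1 dx -0.17 dy 0.17 s 0.88 | 
topL
side0 dx 0.00 dy -1.17 s 0.44 | e2s dx 0.00 dy 0.00 s 1.00 | c1 dx -0.67 dy -1.17 s 0.48 | c2 dx 0.50 dy -2.00 s 0.31 | c3 dx 2.00 dy -0.67 s 0.20 | c4 dx 1.17 dy -0.67 s 0.45 | c5 dx -2.00 dy 0.83 s 0.17 | c6 dx 0.83 dy 0.33 s 0.50 | c7 dx -1.00 dy 0.83 s 0.57 | c8 dx 1.17 dy 0.50 s 0.52 | c9 dx 1.17 dy 0.33 s 0.59 | c10 dx 0.33 dy 0.50 s 0.68 | c11 dx 
[... 418 characters left out ...]
x 0.00 dy 0.00 s 1.00 | c1 dx -0.17 dy 2.50 s 0.28 | c2 dx -2.00 dy 2.67 s 0.66 | c3 dx -0.17 dy 4.83 s 0.82 | c4 dx -1.33 dy 1.83 s 0.86 | c5 dx -0.67 dy -0.50 s 0.94 | c6 dx -0.50 dy -0.17 s 0.94 | c7 dx -0.50 dy 0.33 s 0.99 | c8 dx -0.33 dy 0.00 s 1.00 | c9 dx -0.17 dy 0.17 s 1.00 | c10 dx -0.33 dy 0.33 s 1.00 | c11 dx -0.50 dy 0.83 s 0.98 | c12 dx -0.50 dy 1.00 s 0.96 | c13 dx -0.33 dy 1.50 s 0.93 | d1 dx -1.67 dy -1.00 s 0.65 | d2 dx 0.17 dy 1.33 s 0.88 | d3 dx -0.33 dy 0.83 s 0.98 | d4 dx -0.17 dy 0.17 s 1.00 | d5 dx -0.17 dy 0.00 s 1.00 | d6 dx -0.17 dy 0.00 s 1.00 | d8 dx -0.50 dy 0.17 s 0.99 | d10 dx -0.67 dy 0.00 s 0.95 | d12 dx -0.83 dy -0.83 s 0.79 | e1 dx -0.17 dy -0.33 s 0.94 |
```

```bash
python3 - <<'E'
from h import *
for f in("side0","e2s"):
    im=cv2.imread(f"pics/{f}.png")
    s=8;h=cv2.resize(im[218:250,298:326],None,fx=s,fy=s,interpolation=cv2.INTER_CUBIC)
    hsv=cv2.cvtColor(h,cv2.COLOR_BGR2HSV)
    # column profile along the axis: blue channel / sat/ val down the middle column
    for c in(306.5,307.5,310,313,314):
        X=int((c-298+.5)*s); col=h[:,X-6:X+6].mean(1)
        print(f,c,"rows218+:",[ "%d/%d/%d"%tuple(col[int((r+.5)*s)]) for r in range(0,30)])
E
```

```text
side0 306.5 rows218+: ['182/81/21', '196/87/18', '206/93/25', '207/102/52', '190/117/101', '149/131/140', '111/134/154', '86/117/136', '83/111/126', '81/119/141', '72/138/169', '66/146/183', '54/134/172', '46/114/154', '38/97/147', '37/87/145', '25/77/134', '32/81/131', '27/77/126', '29/80/128', '36/88/134', '41/95/137', '44/101/136', '64/108/130', '86/110/122', '139/147/149', '196/203/202', '231/236/234', '238/243/241', '235/240/238']
side0 307.5 rows218+: ['162/71/10', '179/79/11', '195/87/26', '194/100/60', '171/118/108', '133/129/139', '100/122/138', '85/101/110', '86/93/99', '85/103/113', '78/126/150', '68/143/178', '55/139/178', '46/123/158', '43/111/145', '43/103/140', '36/100/136', '37/100/134', '34/99/133', '36/99/135', '41/104/139', '42/107/141', '46/110/142', '57/110/137', '82/111/125', '135/145/146', '195/203/201', '229/236/233', '238/243/241', '238/242/241']
side0 310 rows218+: ['139/60/12', '145/66/15', '155/74/32', '164/97/81', '147/118/122', '114/125/138', '94/111/121', '90/92/91', '90/86/82', '84/89/85', '82/108/122', '75/137/169', '64/148/187', '53/134/168', '46/117
[... 2529 characters left out ...]
3', '81/101/114', '74/126/153', '65/142/178', '57/137/175', '47/123/157', '42/114/151', '44/107/150', '38/99/150', '39/94/149', '34/88/144', '34/84/141', '37/86/138', '36/84/131', '37/83/126', '55/89/125', '89/106/132', '125/131/146', '146/154/161', '151/158/163']
e2s 314 rows218+: ['20/27/45', '19/30/47', '18/29/54', '26/37/71', '52/65/103', '98/118/150', '126/157/186', '122/164/190', '96/136/161', '87/110/127', '87/104/117', '78/118/140', '72/139/172', '63/146/185', '52/135/172', '45/120/152', '43/112/145', '44/110/143', '42/110/144', '41/107/141', '37/102/138', '41/102/138', '42/102/135', '42/101/133', '54/104/135', '76/111/134', '120/136/147', '165/173/176', '188/198/197', '189/196/196']
```

```bash
python3 - <<'E'
from h import *
up=lambda i:cv2.resize(i[205:275,265:335],(420,420),interpolation=cv2.INTER_CUBIC)[:,:320]
fr={"side0":up(cv2.imread("pics/side0.png"))}
for n in"c1 c2 c3 c4 c5 c6 c7 c8 c9 c10 c11 c12 c13 d1 d2 d3 d4 d5 d6 d8 d10 d12 e1".split(): fr[n]=cv2.imread(f"pics/{n}.png")[:,480:]
fr["e2s"]=up(cv2.imread("pics/e2s.png"))
for n,f in fr.items():
    o=[]
    for c in(304.5,306,307.5,309,311,313,315):
        X=int((c-265+.5)*6);col=f[:,X-4:X+4].astype(float).mean(1)
        g=cv2.GaussianBlur(np.minimum(col[:,2]-col[:,0],col[:,1]*2-40).reshape(-1,1),(1,9),0).ravel() # brass: R-B
        L=col[:,2]+col[:,1]-1.2*col[:,0]; L=cv2.GaussianBlur(L.reshape(-1,1),(1,9),0).ravel(); L[:int((225-205)*6)]=0; L[int((236-205)*6):]=0
        ok=(col[:,1]>110)&(col[:,2]<215); L=np.where(ok,L,0)
        p=L.argmax(); o.append("%.1f(%d)"%((p+.5)/6-.5+205,L[p]))
    print(n,o)
E
```

```text
side0 ['227.4(265)', '228.9(255)', '229.8(252)', '230.2(256)', '230.2(260)', '230.1(256)', '229.2(257)']
c1 ['228.2(249)', '229.1(257)', '229.8(257)', '230.2(256)', '230.2(263)', '230.1(259)', '229.2(257)']
c2 ['204.6(0)', '229.9(240)', '230.2(252)', '230.6(247)', '230.6(248)', '230.4(260)', '229.4(260)']
c3 ['204.6(0)', '204.6(0)', '232.4(203)', '232.2(241)', '232.1(257)', '232.1(255)', '231.2(258)']
c4 ['204.6(0)', '204.6(0)', '204.6(0)', '204.6(0)', '232.6(221)', '232.1(256)', '231.2(261)']
c5 ['204.6(0)', '204.6(0)', '204.6(0)', '204.6(0)', '204.6(0)', '204.6(0)', '231.8(235)']
c6 ['204.6(0)', '204.6(0)', '204.6(0)', '204.6(0)', '204.6(0)', '204.6(0)', '204.6(0)']
c7 ['228.4(229)', '204.6(0)', '204.6(0)', '204.6(0)', '204.6(0)', '204.6(0)', '204.6(0)']
c8 ['227.4(269)', '226.2(238)', '232.1(200)', '204.6(0)', '204.6(0)', '204.6(0)', '204.6(0)']
c9 ['227.8(267)', '231.6(230)', '232.4(225)', '232.6(172)', '204.6(0)', '204.6(0)', '204.6(0)']
c10 ['228.6(252)', '231.6(232)', '232.4(234)', '232.6(213)', '204.6(0)', '204.6(0)', '204.6(0)']
c11 ['228.4(249)', '231.4(234)', '232.2(233)',
[... 641 characters left out ...]
23)', '232.6(158)']
d5 ['229.9(248)', '231.6(234)', '232.6(234)', '233.2(229)', '233.2(209)', '204.6(0)', '204.6(0)']
d6 ['229.6(240)', '231.8(234)', '232.6(234)', '233.2(226)', '233.1(196)', '204.6(0)', '204.6(0)']
d8 ['228.2(243)', '231.9(227)', '232.6(224)', '233.1(196)', '204.6(0)', '204.6(0)', '204.6(0)']
d10 ['228.2(243)', '231.9(227)', '232.4(204)', '204.6(0)', '204.6(0)', '204.6(0)', '204.6(0)']
d12 ['229.4(235)', '226.8(152)', '204.6(0)', '204.6(0)', '204.6(0)', '204.6(0)', '204.6(0)']
e1 ['228.8(240)', '231.2(225)', '231.9(224)', '232.4(221)', '232.2(193)', '204.6(0)', '204.6(0)']
e2s ['229.8(264)', '230.9(254)', '231.6(242)', '231.9(239)', '232.1(244)', '231.6(247)', '230.6(260)']
```

Separate check of the cap's rim rows:
- It fell about 7 mm between c2 and c3.
- It reached about 10 mm (fully down) at d5, where resistance began.
- My further twisting recoiled, and it's back at about 6.5 mm with the wings at 64°.

I'll redo it: counter-clockwise again, then clockwise only to first firm resistance.

Emit:
drive_tool([
  [[0,0,0,0,0,-0.12,45],[0,0,0,0,0,-0.12,45],[0,0,0,0,0,-0.12,45],[0,0,0,0,0,-0.12,45],[0,0,0,0,0,-0.12,45],[0,0,0,0,0,-0.12,45],[0,0,0,0,0,-0.12,45],[0,0,0,0,0,-0.12,45]],
])

```text
clock: 21.45
position: [523.6, 96.7, 192.5]
ee_rot: [-0.426, 0.905, 0.0, 0.0]
contact_force: [-0.5, 0.0, -0.5]
gripper_width: 70.2
```

Emit:
drive_tool([
  [[0,0,0,0,0,-0.12,45],[0,0,0,0,0,-0.12,45],[0,0,0,0,0,-0.12,45],[0,0,0,0,0,-0.12,45],[0,0,0,0,0,-0.12,45],[0,0,0,0,0,-0.12,45],[0,0,0,0,0,-0.12,45],[0,0,0,0,0,-0.12,45]],
])

```text
clock: 22.12
position: [523.6, 96.7, 192.5]
ee_rot: [0.796, -0.606, -0.0, -0.0]
contact_force: [-0.9, 0.3, -0.6]
gripper_width: 70.5
```

Emit:
drive_tool([
  [[0,0,0,0,0,-0.096,45],[0,0,0,0,0,0,45]],
])

```text
clock: 22.28
position: [523.6, 96.8, 192.5]
ee_rot: [0.823, -0.569, -0.0, -0.0]
contact_force: [-0.1, 0.2, 0.6]
gripper_width: 70.1
```

```bash
python3 -c "
from h import *
to(509.7,-62,193)"
```

```text
t 22.2833 pos [523.6   96.83 192.54] psi_y -159.3 tilt [0. 0.] j [ 0.49  0.27 -0.29 -0.   -1.01 -0.13] F [-0.08  0.19  0.56] M [-0.01  0.01 -0.03] w 70.1
tool shift [143.67  69.14  -0.51]
```

Emit:
drive_tool([
  [[0.0287,0.0138,0,0,0,0,45],[0.0287,0.0138,0,0,0,0,45],[0.0287,0.0138,0,0,0,0,45],[0.0287,0.0138,0,0,0,0,45],[0.0287,0.0138,0,0,0,0,45],[0,0,0,0,0,0,45],[0,0,0,0,0,0,45]],
])

```text
clock: 22.87
position: [509.6, -62.5, 192.5]
ee_rot: [0.821, -0.571, 0.0, -0.0]
contact_force: [0.4, 0.4, -0.7]
gripper_width: 70.4
```

```bash
cat >> look.py <<'E'
o=[]
for cc in(304.5,306,307.5,309,311,313,315):
    up=cv2.resize(b[205:275,265:335],(420,420),interpolation=cv2.INTER_CUBIC)
    X=int((cc-265+.5)*6);col=up[:,X-4:X+4].astype(float).mean(1)
    L=cv2.GaussianBlur((col[:,2]+col[:,1]-1.2*col[:,0]).reshape(-1,1),(1,9),0).ravel();L[:120]=0;L[186:]=0
    L=np.where((col[:,1]>110)&(col[:,2]<215),L,0);p=L.argmax();o.append(round((p+.5)/6-.5+205,1) if L[p]>0 else 0)
print("rim",o," (start 227.4 228.9 229.8 230.2 230.2 230.1 229.2; home +2.8)")
E
python3 look.py f0; python3 -c "
from h import *
to(509.7,-62,97.5)"
```

```text
t 22.8667 pos [509.55 -62.54 192.54] psi_y -159.62 tilt [0. 0.] j [ 0.19  0.24 -0.33 -0.   -1.    0.16] F [ 0.4   0.44 -0.71] M [0. 0. 0.] w 70.4
top red [(np.int32(13), [328.2, 208.6])]
side red [(np.int32(27), [310.0, 240.7])]
brass side rows 205 243 229.22097378277152 308.58801498127343 267
rim [np.float64(229.8), np.float64(230.9), np.float64(231.6), np.float64(232.1), np.float64(232.1), np.float64(231.6), np.float64(230.6)]  (start 227.4 228.9 229.8 230.2 230.2 230.1 229.2; home +2.8)
t 22.9667 pos [510.06 -60.71 192.6 ] psi_y -159.37 tilt [0. 0.] j [ 0.2   0.24 -0.33 -0.   -1.    0.16] F [ 0.02  0.25 -0.19] M [-0.03  0.03 -0.04] w 70.0
tool shift [ 1.09  0.84 95.1 ]
```

Emit:
drive_tool([
  [[0.001,0.001,0.03,0,0,0,45],[0,0,0.035,0,0,0,45],[0,0,0.02,0,0,0,45],[0,0,0.01,0,0,0,45],[0,0,0,0,0,0,45],[0,0,0,0,0,-0.1,45],[0,0,0,0,0,-0.1,45],[0,0,0,0,0,0,45]],
])

```text
clock: 23.63
position: [511.0, -61.0, 99.1]
ee_rot: [0.876, -0.482, 0.001, -0.001]
contact_force: [0.4, 0.3, -0.9]
gripper_width: 70.1
```

```bash
python3 look.py f1
```

```text
t 23.6333 pos [510.98 -60.95  99.14] psi_y -147.6 tilt [0. 0.] j [ 0.2   0.35 -0.45  0.   -0.77  0.37] F [ 0.43  0.27 -0.9 ] M [ 0.02 -0.03  0.  ] w 70.1
top red [(np.int32(14), [328.1, 208.9])]
side red [(np.int32(37), [309.5, 240.9])]
brass side rows 205 243 227.45833333333334 311.86309523809524 168
rim [0, 0, 0, 0, np.float64(233.8), np.float64(231.9), np.float64(230.6)]  (start 227.4 228.9 229.8 230.2 230.2 230.1 229.2; home +2.8)
```

Emit:
drive_tool([
  [[0,0,0,0,0,-0.08,45],[0,0,0,0,0,-0.08,45],[0,0,0,0,0,0,45]],
])

```text
clock: 23.98
position: [510.2, -60.7, 98.4]
ee_rot: [0.911, -0.413, 0.001, -0.001]
contact_force: [-0.5, 4.5, 1.7]
gripper_width: 70.1
```

```bash
python3 look.py f2
```

```text
t 23.9833 pos [510.22 -60.65  98.37] psi_y -138.73 tilt [0. 0.] j [ 0.2   0.35 -0.45 -0.   -0.77  0.52] F [-0.53  4.54  1.74] M [ 1.15  0.1  -0.31] w 70.1
top red [(np.int32(6), [328.7, 208.0])]
side red [(np.int32(35), [311.1, 240.9])]
brass side rows 205 243 225.74683544303798 313.8544303797468 158
rim [0, 0, 0, 0, 0, 0, np.float64(231.1)]  (start 227.4 228.9 229.8 230.2 230.2 230.1 229.2; home +2.8)
```

Emit:
drive_tool([
  [[0,0,0,0,0,-0.08,45],[0,0,0,0,0,-0.08,45],[0,0,0,0,0,0,45]],
])

```text
clock: 24.33
position: [509.5, -61.3, 97.8]
ee_rot: [0.941, -0.337, 0.0, -0.0]
contact_force: [1.1, 0.2, -0.4]
gripper_width: 70.1
```

```bash
python3 look.py f3
```

```text
t 24.3333 pos [509.52 -61.28  97.84] psi_y -129.42 tilt [0. 0.] j [ 0.2   0.35 -0.45 -0.   -0.77  0.69] F [ 1.11  0.2  -0.4 ] M [ 0.06  0.16 -0.03] w 70.1
top red []
side red [(np.int32(34), [313.8, 241.3])]
brass side rows 205 244 223.54198473282443 313.3893129770992 131
rim [0, 0, 0, 0, 0, 0, 0]  (start 227.4 228.9 229.8 230.2 230.2 230.1 229.2; home +2.8)
```

Emit:
drive_tool([
  [[0,0,0,0,0,-0.08,45],[0,0,0,0,0,-0.08,45],[0,0,0,0,0,-0.08,45],[0,0,0,0,0,0,45]],
])

```text
clock: 24.77
position: [509.6, -62.0, 97.6]
ee_rot: [0.975, -0.222, 0.0, 0.0]
contact_force: [1.6, -0.1, 0.5]
gripper_width: 70.1
```

```bash
python3 look.py f4
```

```text
t 24.7667 pos [509.64 -62.01  97.64] psi_y -115.66 tilt [ 0. -0.] j [ 0.2   0.35 -0.45  0.   -0.77  0.93] F [ 1.6  -0.1   0.45] M [ 0.02  0.04 -0.01] w 70.1
top red []
side red [(np.int32(15), [303.3, 223.8]), (np.int32(43), [317.6, 242.3])]
brass side rows 205 244 225.24571428571429 309.5657142857143 175
rim [np.float64(228.4), np.float64(226.4), 0, 0, 0, 0, np.float64(224.8)]  (start 227.4 228.9 229.8 230.2 230.2 230.1 229.2; home +2.8)
```

Emit:
drive_tool([
  [[0,0,0,0,0,-0.08,45],[0,0,0,0,0,-0.08,45],[0,0,0,0,0,-0.08,45],[0,0,0,0,0,0,45]],
])

```text
clock: 25.2
position: [509.5, -61.8, 97.6]
ee_rot: [0.995, -0.104, -0.0, 0.0]
contact_force: [0.3, -0.4, -0.2]
gripper_width: 70.3
```

```bash
python3 look.py f5
```

```text
t 25.2 pos [509.52 -61.76  97.57] psi_y -101.96 tilt [-0. -0.] j [ 0.2   0.35 -0.45  0.   -0.77  1.17] F [ 0.29 -0.36 -0.16] M [ 0.04 -0.   -0.01] w 70.3
top red []
side red [(np.int32(38), [300.1, 227.8]), (np.int32(54), [321.5, 241.5])]
brass side rows 205 244 226.2139037433155 309.06951871657753 187
rim [np.float64(228.2), np.float64(231.8), np.float64(232.6), np.float64(232.8), 0, 0, 0]  (start 227.4 228.9 229.8 230.2 230.2 230.1 229.2; home +2.8)
```

Emit:
drive_tool([
  [[0,0,0,0,0,-0.08,45],[0,0,0,0,0,-0.08,45],[0,0,0,0,0,-0.08,45],[0,0,0,0,0,0,45]],
])

```text
clock: 25.63
position: [509.7, -61.7, 97.7]
ee_rot: [1.0, 0.016, 0.0, 0.0]
contact_force: [-0.2, 0.0, -0.2]
gripper_width: 70.3
```

```bash
python3 look.py f6
```

```text
t 25.6333 pos [509.66 -61.66  97.68] psi_y -88.22 tilt [ 0. -0.] j [ 0.2   0.35 -0.45  0.   -0.77  1.41] F [-0.19  0.01 -0.17] M [ 0.04 -0.    0.09] w 70.3
top red []
side red [(np.int32(59), [298.3, 229.8]), (np.int32(56), [324.2, 239.2])]
brass side rows 205 243 228.32394366197184 308.15962441314554 213
rim [np.float64(229.6), np.float64(231.4), np.float64(232.2), np.float64(232.6), np.float64(232.6), np.float64(232.2), np.float64(224.6)]  (start 227.4 228.9 229.8 230.2 230.2 230.1 229.2; home +2.8)
```

Same heights as before, and the cap is rising with counter-clockwise turn, so it's on the thread. Now clockwise, in fine steps near the end.

Emit:
drive_tool([
  [[0,0,0,0,0,0.12,45],[0,0,0,0,0,0.12,45],[0,0,0,0,0,0.12,45],[0,0,0,0,0,0.12,45],[0,0,0,0,0,0.12,45],[0,0,0,0,0,0.12,45],[0,0,0,0,0,0.12,45],[0,0,0,0,0,0.12,45]],
])

```text
clock: 26.4
position: [509.6, -61.6, 97.4]
ee_rot: [0.892, -0.451, 0.0, 0.0]
contact_force: [0.1, 0.1, -0.3]
gripper_width: 70.3
```

Emit:
drive_tool([
  [[0,0,0,0,0,0.12,45],[0,0,0,0,0,0.12,45],[0,0,0,0,0,0.12,45],[0,0,0,0,0,0.12,45],[0,0,0,0,0,0.12,45],[0,0,0,0,0,0.12,45],[0,0,0,0,0,0.12,45],[0,0,0,0,0,0.12,45]],
])

```text
clock: 27.07
position: [509.5, -61.6, 97.4]
ee_rot: [-0.583, 0.812, -0.0, -0.0]
contact_force: [0.4, -0.0, -0.4]
gripper_width: 70.2
```

Emit:
drive_tool([
  [[0,0,0,0,0,0.08,45],[0,0,0,0,0,0.08,45],[0,0,0,0,0,0.08,45],[0,0,0,0,0,0.08,45],[0,0,0,0,0,0.08,45],[0,0,0,0,0,0.08,45],[0,0,0,0,0,0.08,45],[0,0,0,0,0,0,45]],
])

```text
clock: 27.73
position: [509.5, -61.6, 97.4]
ee_rot: [-0.338, 0.941, -0.0, -0.0]
contact_force: [-0.2, 0.2, -1.0]
gripper_width: 70.1
```

```bash
python3 look.py g1
```

```text
t 27.7333 pos [509.51 -61.62  97.38] psi_y 129.53 tilt [-0. -0.] j [ 0.2   0.35 -0.45  0.   -0.77 -1.08] F [-0.23  0.19 -1.03] M [0.01 0.05 0.03] w 70.1
top red []
side red [(np.int32(67), [319.4, 240.9])]
brass side rows 205 243 233.77511961722487 308.8373205741627 209
rim [np.float64(229.9), np.float64(231.8), np.float64(232.4), np.float64(233.1), np.float64(233.2), np.float64(232.8), np.float64(232.1)]  (start 227.4 228.9 229.8 230.2 230.2 230.1 229.2; home +2.8)
```

Emit:
drive_tool([
  [[0,0,0,0,0,0.08,45],[0,0,0,0,0,0.08,45],[0,0,0,0,0,0.08,45],[0,0,0,0,0,0,45]],
])

```text
clock: 28.17
position: [509.5, -61.6, 97.5]
ee_rot: [-0.225, 0.974, -0.0, 0.0]
contact_force: [-0.7, 0.1, -0.9]
gripper_width: 70.3
```

```bash
python3 look.py g2
```

```text
t 28.1667 pos [509.54 -61.58  97.5 ] psi_y 115.96 tilt [ 0. -0.] j [ 0.2   0.35 -0.45  0.   -0.77 -1.31] F [-0.71  0.14 -0.87] M [-0.01 -0.04  0.03] w 70.3
top red []
side red [(np.int32(49), [316.5, 241.9])]
brass side rows 205 243 232.15577889447235 307.65829145728645 199
rim [np.float64(229.6), np.float64(231.6), np.float64(232.6), np.float64(233.1), np.float64(233.2), np.float64(232.8), np.float64(232.1)]  (start 227.4 228.9 229.8 230.2 230.2 230.1 229.2; home +2.8)
```

Emit:
drive_tool([
  [[0,0,0,0,0,0.06,45],[0,0,0,0,0,0.06,45],[0,0,0,0,0,0,45]],
])

```text
clock: 28.52
position: [509.5, -61.6, 97.5]
ee_rot: [-0.167, 0.986, -0.0, 0.0]
contact_force: [-0.1, 0.3, 0.6]
gripper_width: 70.1
```

Emit:
drive_tool([
  [[0,0,0,0,0,0.06,45],[0,0,0,0,0,0.06,45],[0,0,0,0,0,0,45]],
])

```text
clock: 28.77
position: [509.4, -61.6, 97.5]
ee_rot: [-0.108, 0.994, 0.0, -0.0]
contact_force: [-0.0, -0.4, 0.1]
gripper_width: 69.9
```

```bash
python3 look.py g3
```

```text
t 28.7667 pos [509.45 -61.57  97.51] psi_y 102.35 tilt [-0.  0.] j [ 0.2   0.35 -0.45 -0.   -0.77 -1.55] F [-0.02 -0.38  0.14] M [-0.02  0.01  0.06] w 69.9
top red []
side red [(np.int32(6), [308.0, 222.5]), (np.int32(37), [313.4, 241.7])]
brass side rows 205 244 228.248730964467 308.01015228426394 197
rim [np.float64(230.2), np.float64(231.6), np.float64(232.4), np.float64(232.8), np.float64(233.1), np.float64(232.8), np.float64(232.4)]  (start 227.4 228.9 229.8 230.2 230.2 230.1 229.2; home +2.8)
```

Emit:
drive_tool([
  [[0,0,0,0,0,0.05,45],[0,0,0,0,0,0.05,45],[0,0,0,0,0,0,45]],
])

```text
clock: 29.12
position: [509.1, -61.6, 97.5]
ee_rot: [-0.059, 0.998, -0.0, -0.001]
contact_force: [-1.1, 0.4, 1.1]
gripper_width: 70.5
```

```bash
python3 look.py g4
```

```text
t 29.1167 pos [509.11 -61.62  97.48] psi_y 96.73 tilt [-0. -0.] j [ 0.2   0.35 -0.45  0.   -0.77 -1.65] F [-1.1   0.43  1.05] M [-0.    0.37  0.49] w 70.5
top red [(np.int32(7), [329.1, 207.9])]
side red [(np.int32(35), [312.3, 241.9])]
brass side rows 205 244 227.12041884816753 308.0157068062827 191
rim [np.float64(230.6), np.float64(231.8), np.float64(232.6), np.float64(233.1), np.float64(233.2), np.float64(233.1), 0]  (start 227.4 228.9 229.8 230.2 230.2 230.1 229.2; home +2.8)
```

Firm pure couple (0.49 N·m) and the rim is 10 mm down. I'll stop here, back off and leave.

Emit:
drive_tool([
  [[0,0,0,0,0,-0.04,45],[0,0,0,0,0,-0.08,45],[0,0,0,0,0,-0.12,45],[0,0,0,0,0,-0.12,45],[0,0,0,0,0,0,45],[0,0,0,0,0,0,45]],
])

```text
clock: 29.72
position: [509.8, -61.6, 97.5]
ee_rot: [-0.233, 0.972, 0.0, 0.0]
contact_force: [-0.9, 0.4, -0.5]
gripper_width: 70.6
```

```bash
python3 look.py g5
```

```text
t 29.7167 pos [509.76 -61.56  97.54] psi_y 117.0 tilt [0. 0.] j [ 0.2   0.35 -0.45 -0.   -0.77 -1.3 ] F [-0.9   0.36 -0.51] M [-0.05  0.02 -0.  ] w 70.6
top red [(np.int32(7), [329.9, 207.1])]
side red [(np.int32(7), [307.3, 222.6]), (np.int32(36), [312.9, 241.8])]
brass side rows 205 244 231.32367149758454 308.6135265700483 207
rim [np.float64(230.1), np.float64(231.9), np.float64(232.6), np.float64(233.1), np.float64(233.1), np.float64(232.9), np.float64(231.9)]  (start 227.4 228.9 229.8 230.2 230.2 230.1 229.2; home +2.8)
```

Emit:
drive_tool([
  [[0,0,-0.015,0,0,0,45],[0,0,-0.025,0,0,0,45],[0,0,-0.035,0,0,0,45],[0,0,-0.035,0,0,0,45],[0,0.04,0,0,0,0,45],[0,0.04,0,0,0,0,45],[0,0.04,0,0,0,0,45],[0,0.04,0,0,0,0,45]],
])

```text
clock: 30.48
position: [435.6, 81.8, 207.8]
ee_rot: [-0.233, 0.972, 0.0, 0.001]
contact_force: [0.4, 1.1, -0.3]
gripper_width: 70.0
```

Emit:
drive_tool([
  [[0,0.03,0,0,0,0,45],[0,0,0,0,0,0,45],[0,0,0,0,0,0,45]],
])

```text
clock: 30.73
position: [422.3, 108.7, 207.8]
ee_rot: [-0.236, 0.972, 0.0, 0.0]
contact_force: [0.5, 0.7, 0.6]
gripper_width: 70.2
```

```bash
python3 look.py g6; python3 - <<'E'
from h import *
b=get_image("side");t=get_image("top");cv2.imwrite("pics/g6s.png",b);cv2.imwrite("pics/g6t.png",t)
o=cv2.imread("pics/side0.png")
u=lambda i:cv2.resize(i.astype(np.float32),None,fx=10,fy=10,interpolation=cv2.INTER_CUBIC)
for (y0,y1,x0,x1) in((222,232,305,317),(223,230,303,319)):
    T=u(o[y0-3:y1+3,x0-3:x1+3])[30:-30,30:-30];B=u(b[y0-6:y1+10,x0-6:x1+6])
    _,v,_,p=cv2.minMaxLoc(cv2.matchTemplate(B,T,cv2.TM_CCOEFF_NORMED));print("shift",p[0]/10-6,p[1]/10-6,v)
# other things: compare with the first picture
a=cv2.imread("pics/top0.png");d=cv2.absdiff(a,t).max(2)
for n,(x,y,w,h) in dict(mug=(400,205,32,35),cd=(390,140,50,42),remote=(385,238,48,30),brush=(175,155,32,25),clock=(128,170,32,32),bottle=(125,215,28,24),black=(360,183,26,34),bigtray=(190,220,66,62)).items(): print(n,(d[y:y+h,x:x+w]>45).mean().round(3),end=" ")
f=lambda i,y,x,w,h:cv2.resize(i[y:y+h,x:x+w],(400,300),interpolation=cv2.INTER_CUBIC)
cv2.imwrite("pics/fin.png",np.vstack([np.hstack([f(b,215,280,64,48),f(t,165,230,128,96)]),cv2.resize(t[:, :],(400,300)).repeat(2,0)[:300].repeat(1,1) if False else np.hstack([cv2.resize(t,(400,300)),cv2.resize(b,(400,300))])]))
E
```

```text
t 30.7333 pos [422.32 108.73 207.84] psi_y 117.28 tilt [0. 0.] j [ 0.63  0.09 -0.48 -0.   -1.01 -1.72] F [0.51 0.68 0.63] M [-0.02  0.03 -0.05] w 70.2
top red [(np.int32(35), [302.7, 199.4]), (np.int32(36), [326.8, 205.7])]
side red [(np.int32(11), [307.8, 222.8]), (np.int32(35), [312.8, 242.1])]
brass side rows 205 244 226.64119601328903 313.63122923588037 301
rim [np.float64(229.9), np.float64(231.8), np.float64(232.4), np.float64(232.8), np.float64(233.1), np.float64(232.8), np.float64(231.9)]  (start 227.4 228.9 229.8 230.2 230.2 230.1 229.2; home +2.8)
shift -0.40000000000000036 2.9000000000000004 0.6046647429466248
shift -0.09999999999999964 2.9000000000000004 0.6998983025550842
mug 0.0 cd 0.0 remote 0.0 brush 0.0 clock 0.0 bottle 0.0 black 0.0 bigtray 0.691
```

View pics/fin.png

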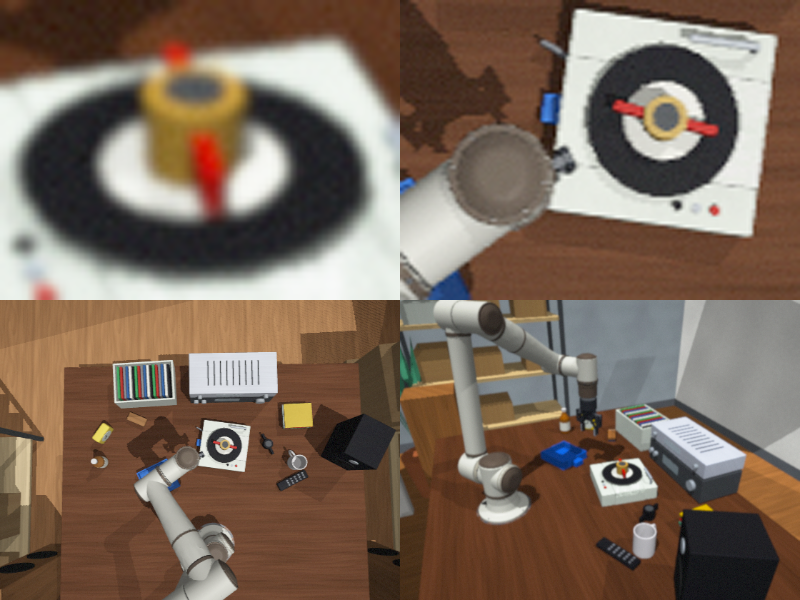

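The clear view shows the clamp 2.9 px (about 10 mm) lower than at the start and holding there. The tray is still home, and the gripper touches nothing. Handing in.

```bash
python3 -c "
from bench import *
print(job_done())"
```

```text
the job is handed in; nothing more can be done
None
```

I handed the job in at about 31 s, and both parts look done in the last pictures. My first screwing attempt went too far, so I had to repeat it.

- **Tray:** I gripped the small blue tray by its tab, lined it up with the bay and slid it in until it met the back wall (about 6 N). The tab's end then measured about 144.5 mm from the cleaner's centre, against 145 mm when flush.
- **Clamp, first try:** I turned it counter-clockwise with open fingers against the wings until it dropped about 7 mm, then clockwise. I pushed about 25° past the first resistance, up to 3.6 N·m. When I let go it sprang back to only about 6.5 to 7 mm down.
- **Clamp, second try:** I repeated the counter-clockwise turn, then turned it clockwise only to the first firm stop (0.5 N·m) and withdrew. With the arm clear, its top is 2.9 px (about 10 mm) lower than at the start, as it should be when fully down. It stayed there for the second I watched.
- **Other things:** The mug, disc cases, remote, brush, clock, bottle and black clamp match the first picture. The big tray was hidden by the arm in the top view, so I only saw it in the side view, where it looked in place.

**Checks that disagreed:**
- On both tries the clamp turned counter-clockwise well past the 20° limit given, with only slight resistance.
- The over-twist may have put load on the thread or the record; I couldn't check that.
- I viewed 14 pictures, four over the budget of 10.

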